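Wipe a broken porcelain plate off the steel top into the waste bin

TASK

A porcelain disc has broken on the steel wiping plate of the broken-ware station: slide the gate's knob to its end stop so that the drop opening is fully open, wipe all four pieces off the plate into the bin with the scraper block, then slide the gate fully shut again and stand the scraper back upright in its tray. The pieces are sharp, so never touch them with the fingers or the arm. Leave the flask on the plate and the dropper bottles standing where they are.

Things in the scene. Friction and masses are not known exactly. Their poses are not given: they have to be found in the camera images.
- station: Steel broken-ware station, fixed. Origin on the bench under its plate, z up, own x points away from the robot, yaw 0.12 to 0.42. Wiping plate: top z = 80 mm, own x -130 to 130, y -120 to 130 mm; 6 mm rims along both long sides (beyond x = +-130) stand 10 mm above it; the end y = 130 has no rim, so a tool may start behind it. Wipe towards own -y, where the plate ends at the opening.
- opening (a point): Centre of the drop opening, level with the plate (z = 80 mm): 260 mm across (station x), from the plate's edge at station y = -120 to the end wall at y = -213 mm (6 mm thick, 10 mm above the plate). Below it is the closed bin, floor z = 12 mm, station y -213 to 30 mm.
- gate (a joint): Flat gate across the opening, 8 mm below the plate's top; slides along station y. 0 = shut, 0.095 m = against the open end stop; grows towards station +y. Starts shut or up to 0.02 ajar. About 2 N of friction; stays where left. Moved by its upright knob outside the near rim: push it sideways or pinch it from above.
- gate_knob (a point): Centre of the top of the gate's black knob, moves with it: 20 mm diameter, z 84 to 120 mm, on a 12 mm stem, at station x = -150 mm (4 mm clear of the near rim, whose top is z = 90 mm); station y = -130 mm when shut, -35 mm when open.
- scraper: Scraper block, about 0.2 kg: a crosswise block 70 mm wide (its y), 24 mm deep (its x) and 34 mm high with a flat rubber sole, and in its middle an upright black square handle 24 x 24 mm up to z = 112 mm (grip it above z = 50 mm). Origin at the centre of the sole, z up the handle. Either 70 mm face can wipe. It starts standing upright in its tray.
- tray: Shallow grey drip tray for the scraper, fixed, 85 mm (its x) x 130 mm (its y), rim 12 mm high and 4 mm thick, inner floor at z = 4 mm. Origin at the centre of its underside. It stands to the robot's right.
- flask: Small conical glass flask (50 mm diameter at the foot, 84 mm tall, 0.12 kg) standing loose on the wiping plate among the pieces; it is to stay. Origin at the centre of its foot.
- dropper_a: Dropper bottle, 34 mm diameter, 106 mm tall, loose, behind the tray to the left. A bystander; origin at the centre of its foot.
- dropper_b: Dropper bottle, 34 mm diameter, 106 mm tall, loose, behind the tray to the right. A bystander; origin at the centre of its foot.
- burette_stand: Titration stand with stirrer and flask, fixed, between tray and station: base 262 (x) x 150 mm (y), origin at its centre; burette and rod rise to 0.65 m: carry things round it on the robot's side. Overhead, beyond world x = 0.71 m, hangs a shelf, underside z = 0.59 m: over the station's far side keep the wrist low (go round the flask, not high over it).
- piece_0: Piece of a broken perforated porcelain disc, white, flat, roughly a quarter disc, about 57 x 47 mm, 68 mm corner to corner (the largest), 10 mm thick, 35 g, sharp: not to be touched with fingers or arm. Lies flat on the wiping plate. Origin at its centroid on its underside, no corner more than 34 mm away.
- piece_1: Piece of a broken perforated porcelain disc, white, flat, roughly a quarter disc, about 46 x 47 mm, 59 mm corner to corner, 10 mm thick, 35 g, sharp: not to be touched with fingers or arm. Lies flat on the wiping plate. Origin at its centroid on its underside, no corner more than 34 mm away.
- piece_2: Piece of a broken perforated porcelain disc, white, flat, roughly a quarter disc, about 51 x 40 mm, 58 mm corner to corner, 10 mm thick, 35 g, sharp: not to be touched with fingers or arm. Lies flat on the wiping plate. Origin at its centroid on its underside, no corner more than 34 mm away.
- piece_3: Piece of a broken perforated porcelain disc, white, flat, roughly a quarter disc, about 48 x 39 mm, 58 mm corner to corner (the smallest), 10 mm thick, 35 g, sharp: not to be touched with fingers or arm. Lies flat on the wiping plate. Origin at its centroid on its underside, no corner more than 34 mm away.

How it is judged:
On the way, in this order (a step that is already met when the one before it is completed fails the run):
1. the gate is slid fully open, to its end stop (value of joint gate above 0.089 m), for 0.1 s.
2. all four pieces are in the bin under the opening (x of piece_0 in the frame of station between -0.13 and 0.13 m and y of piece_0 in the frame of station between -0.215 and 0.035 m and z of each of piece_0, piece_1, piece_2, piece_3 in the frame of station below 0.065 m and x of piece_1 in the frame of station between -0.13 and 0.13 m and y of piece_1 in the frame of station between -0.215 and 0.035 m and x of piece_2 in the frame of station between -0.13 and 0.13 m and y of piece_2 in the frame of station between -0.215 and 0.035 m and x of piece_3 in the frame of station between -0.13 and 0.13 m and y of piece_3 in the frame of station between -0.215 and 0.035 m), for 0.2 s.
At the end, for the whole second after the job is handed in: All four pieces lie in the bin below the gate, at rest; the gate is shut to within 6 mm; the scraper stands upright (within 0.1 rad), released, with its sole on the floor of its tray; the flask and both dropper bottles stand upright, within 30 mm of where they were (all of step 2 and value of joint gate below 0.006 m and linear speed of each of piece_0, piece_1, piece_2, piece_3, scraper below 0.02 m/s and x of scraper in the frame of tray between -0.032 and 0.032 m and y of scraper in the frame of tray between -0.05 and 0.05 m and height (world z) of scraper below 0.01 m and angle between scraper's own z axis and vertical below 0.1 rad and distance of each of flask, dropper_a, dropper_b from where it was at the start of the episode below 0.03 m and angle between each of flask, dropper_a, dropper_b's own z axis and vertical below 0.15 rad); the robot touches nothing.
It fails at once if a piece is touched with the fingers or the arm (contact force between any of the fingers, the arm and piece_0 above 0.5 N or contact force between any of the fingers, the arm and piece_1 above 0.5 N or contact force between any of the fingers, the arm and piece_2 above 0.5 N or contact force between any of the fingers, the arm and piece_3 above 0.5 N).
It fails at once if the flask or a dropper bottle is knocked over or shoved more than 40 mm (distance of any of flask, dropper_a, dropper_b from where it was at the start of the episode above 0.04 m or angle between any of flask, dropper_a, dropper_b's own z axis and vertical above 0.5 rad).
It also fails if it takes over 72 s, if anything falls off the work surface, if the arm or the gripper's body presses on something with over 40 N, if the wrist force passes 120 N, or if a joint passes its speed limit or range.

ROBOT

A 7-joint arm with a two-finger parallel gripper is mounted at the origin on a cart in front of the work surface, level with it; the furniture and walls round the work are solid. World frame = base frame: x ahead of the robot, y to its left, z up, the work surface at z = 0. Lengths are in m, angles in rad, forces in N, time in s.
With the tool pointing down it reaches from about 0.425 to 0.875 m from the base axis. Payload 4.7 kg.
Tool frame: the origin (TCP) lies between the finger pads; the fingertips stand 14 mm ahead of it and the grasp point (between the pads) lies 5 mm behind it; z points along the fingers, y is the line along which they close (so a half turn about z gives the same grasp; the last joint's range is limited). The gripper opens to 87 mm and grips with 3 to 60 N. Pads are 19 mm wide; open, the fingers measure 117 mm over their backs; the gripper's body (75 mm by 190 mm) begins 51 mm behind the grasp point.
Start: joints at [1.244, 0.321, -0.07, 1.45, 0.023, 1.371, -0.057], TCP at [0.217, -0.613, 0.237] pointing down, gripper open.
Joint ranges: [-2.86, 2.86], [-0.3, 2.09], [-1.38, 1.24], [0.06, 2.45], [-1.56, 4.7], [0.09, 2.05], [-2.69, 2.69]. Speed limits (rad/s): [2.57, 2.57, 3.14, 3.14, 3.14, 3.14, 3.14].

INTERFACE

Orientations are given as a rotation vector (axis times angle).
In Python, from bench import ctrl gives the robot as it stands.
- The arm moves only by the tool step_arm, never from a script. Its argument "commands" is a list of rows, each an object with "travel": the shift along the tool's x, y, z in m, a list of three; "turn": the turn, a rotation vector about the tool's x, y, z in degrees, a list of three. A call has 1 to 5 rows; each row is the pose to reach, as a shift and turn from the pose commanded when the call began, along the tool's axes at that moment; what a row does not reach only later rows make up. A row lasts 1/10 s, in which the tool goes at most 50 mm and 8.59 degrees, less where a joint would pass 70% of its speed; a pose out of reach is approached as far as the arm can. A call with a gripper value outside its range is refused whole. "gripper" is the opening, from 0 (shut) to 1 (fully open), set as the call begins (left out, the last holds). The fingers move at their own pace and stop on an object; "force" is the grip in N (left out, the last holds). Time passes only in rows, so rows that repeat a pose let the fingers close. It gives the time, the measured TCP pose, the force, the opening and the grip force at its end, in the units of the state.
- ctrl.get_state(): the state, without advancing time (a new reading comes with each control period).
- ctrl.get_image(name): name is "scene" or "side" or "wrist"; returns the picture (480x640x3 uint8, red, green, blue); there is no depth.
- ctrl.camera_model(name): a dict with "fx", "fy", "cx", "cy" (pixels), "R" (3x3) and "t" (3): a world point X has camera coordinates R X + t; the wrist camera has in their place "T_tool_cam" (4x4, takes a point from camera to tool coordinates, whose origin is the TCP and whose axes are the flange's). Camera axes: x right, y down, z forward; pixel columns grow to the right and rows downward; lengths in m; the calibration is good to about 2 mm. A picture is of the moment at which its call begins: read the wrist's pose just before it. camera_model takes no time and is no camera call.
- ctrl.close_job(): hands the job in; it is judged then, once.
The state is a dict: "time": time; "joint_positions": joint angles; "qd": joint speeds; "joint_torque": joint torques, N m; "position": TCP position; "tool_rot": TCP orientation; "ft_force": force on the tool from outside, world axes, zero at the start; "torque": the same for the moment, N m; "grip_width": opening from 0.0 (shut) to 1.0 (fully open); "grip_force": force on a finger pad.
Only numpy, scipy, OpenCV 4.12 (cv2) and the standard library are available. Lean on these libraries where they do the work, as an engineer would, in place of code of your own. Each camera call takes 0.05 s, during which the arm holds its last target. There are 200 camera calls.

## Working session

There is one attempt and no reset: what is moved stays moved. The work goes in short steps, Python scripts to look and compute and a tool call to move; the robot and the scene stay as the last step left them, time stands still between calls to the robot, and variables do not carry over. Pictures are saved under pics/ and viewed, at most 10 in all, crops included, and the job is handed in when it is done.

Besides the shell and the picture viewer there is one more tool, called after ">>>" as name(argument=value, ...) on one line, values as JSON. step_arm: Moves the arm, as the interface text tells. Its arguments: {"type":"object","properties":{"commands":{"type":"array"},"gripper":{"type":"number"},"force":{"type":"number"}},"required":["commands"]}

```bash
ls; mkdir -p pics
python3 - <<'E'
from bench import ctrl
import cv2,numpy as np
s=ctrl.get_state();print(s)
for n in("scene","side","wrist"):
    m=ctrl.camera_model(n);print(n,{k:np.round(v,4).tolist() for k,v in m.items()})
for n in("scene","side"):
    cv2.imwrite(f"pics/{n}0.png",ctrl.get_image(n)[:,:,::-1])
E
```

```text
pics
{'time': 0.0, 'joint_positions': array([ 1.24413364,  0.32182507, -0.07009126,  1.45166434,  0.0225918 ,
        1.37076346, -0.05690347]), 'qd': array([-0.00097226,  0.00036524,  0.00037597, -0.00011998, -0.00077528,
        0.00053327,  0.00091978]), 'joint_torque': array([ 3.95849736e-05, -4.91287601e+01, -4.03924529e-01, -3.12528133e+01,
       -6.39450434e-02,  4.38096269e-02,  1.91352478e-04]), 'position': array([ 0.21702423, -0.61215655,  0.23546552]), 'tool_rot': array([-3.09429151e+00, -5.32421135e-01,  6.31076891e-04]), 'ft_force': array([ 0.00746404, -0.09494477,  0.01181048]), 'torque': array([ 2.66786445e-02, -7.31875515e-02, -3.47886720e-05]), 'grip_force': 0.0, 'grip_width': 0.9955560767759245}
scene {'fx': 463.1456, 'fy': 463.1456, 'cx': 315.6715, 'cy': 232.4982, 'R': [[-0.9022, -0.4311, -0.012], [-0.3036, 0.6547, -0.6923], [0.3063, -0.6209, -0.7215]], 't': [0.4654, 0.2392, 1.1388]}
side {'fx': 521.2366, 'fy': 521.2366, 'cx': 324.3942, 'cy': 242.0381, 'R': [[0.9574, -0.2887, 0.0015], [-0.1236, -0.4147, -0.9015], [0.2609, 0.863, -0.4327]], 't': [-0.4818, 0.1508, 1.4808]}
wrist {'fx': 332.0616, 'fy': 332.0616, 'cx': 319.189, 'cy': 243.5932, 'T_tool_cam': [[-0.0003, -0.9554, -0.2955, 0.081], [1.0, -0.0001, -0.0005, 0.0006], [0.0005, -0.2955, 0.9554, -0.1481], [0.0, 0.0, 0.0, 1.0]]}
```

View pics/scene0.png

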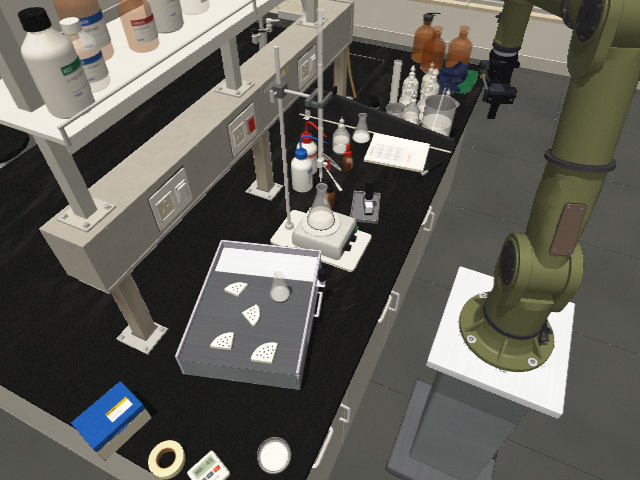

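View pics/side0.png

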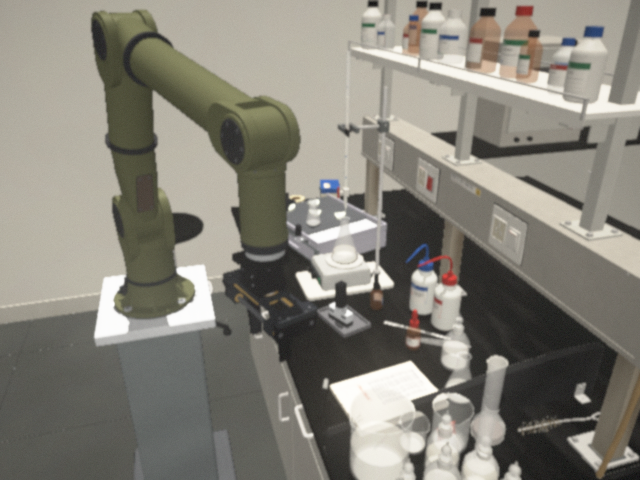

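The scene view shows the station at about (180–325, 240–385), with four pieces, the flask at (280,288) and the knob near (322,275). The scraper tray is at (367,205). I'll enlarge these areas.

Run:
```python
import cv2
a=cv2.imread("pics/scene0.png")
cv2.imwrite("pics/c1.png",cv2.resize(a[235:390,170:340],None,fx=3.8,fy=3.8,interpolation=cv2.INTER_CUBIC))
cv2.imwrite("pics/c2.png",cv2.resize(a[130:260,270:400],None,fx=4.5,fy=4.5,interpolation=cv2.INTER_CUBIC))
```

```text
(no output)
```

View pics/c1.png

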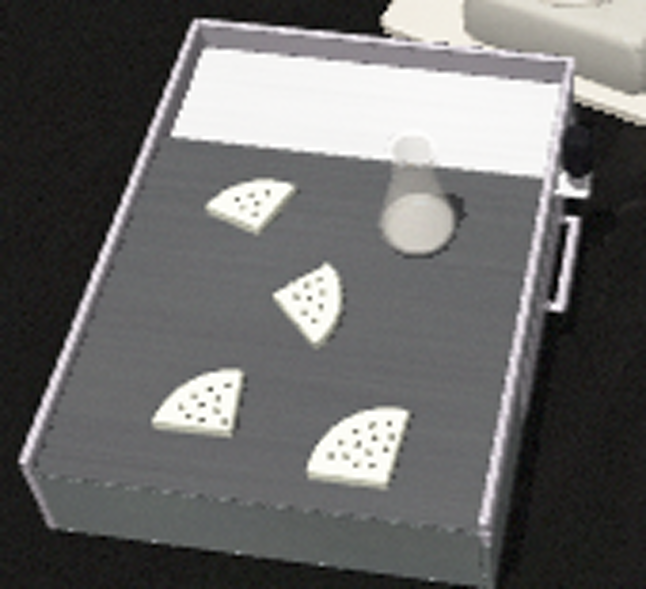

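View pics/c2.png

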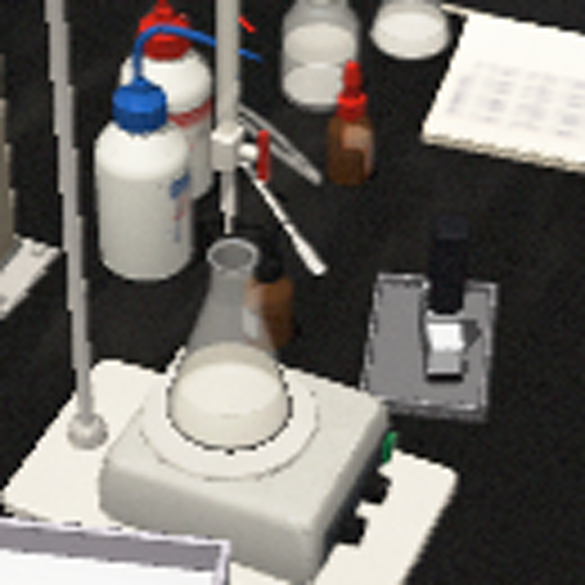

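The first crop shows the station's rim corners at (197,18), (575,60), (22,462) and (487,530), the plate edge at (165,138)–(560,178), the knob top at about (578,135) and the flask foot at about (418,222). The second shows the handle top at (449,228), tray rim corners at (382,275), (497,285), (486,417) and (362,405), and dropper feet near (270,338) and (350,178).

```bash
cat > h.py <<'E'
import numpy as np,cv2
from bench import ctrl
from scipy.spatial.transform import Rotation as Ro
from scipy.optimize import least_squares
M=ctrl.camera_model
def proj(n,X):
    m=M(n);c=np.atleast_2d(X)@m["R"].T+m["t"]
    return np.c_[m["fx"]*c[:,0]/c[:,2]+m["cx"],m["fy"]*c[:,1]/c[:,2]+m["cy"]]
def ray(n,uv,z):
    m=M(n);uv=np.atleast_2d(uv)
    d=np.c_[(uv[:,0]-m["cx"])/m["fx"],(uv[:,1]-m["cy"])/m["fy"],np.ones(len(uv))]@m["R"]
    o=-m["R"].T@m["t"];return o+d*((z-o[2])/d[:,2])[:,None]
def rot(y):return np.array([[np.cos(y),-np.sin(y)],[np.sin(y),np.cos(y)]])
def fit(n,P,uv,x0):
    P=np.array(P,float)
    f=lambda p:(proj(n,np.c_[P[:,:2]@rot(p[2]).T+p[:2],P[:,2]])-uv).ravel()
    r=least_squares(f,x0,loss="soft_l1");return r.x,f(r.x).reshape(-1,2)
E
python3 - <<'E'
from h import *
c1=lambda a:np.array(a,float)/3.8+[170,235]
c2=lambda a:np.array(a,float)/4.5+[270,130]
p,e=fit("scene",[(.136,-.219,.09),(-.136,-.219,.09),(.136,.13,.09),(-.136,.13,.09),(.13,-.12,.08),(-.13,-.12,.08)],c1([(197,18),(575,60),(22,462),(487,530),(165,138),(560,178)]),[.7,.3,.25])
print("station",p.round(4),e.round(1).tolist())
S=lambda X:(X[:,:2]-p[:2])@rot(p[2])
t,e=fit("scene",[(.0425,-.065,.012),(-.0425,-.065,.012),(-.0425,.065,.012),(.0425,.065,.012)],c2([(382,275),(497,285),(486,417),(362,405)]),[.55,-.3,0.1]);print("tray",t.round(4),e.round(1).tolist())
print("handle",ray("scene",c2([(449,228)]),.116).round(4))
print("knob",S(ray("scene",c1([(578,133)]),.12)).round(4))
f=ray("scene",c1([(418,224)]),.082);print("flask",f.round(4),S(f).round(4))
print("drop",ray("scene",c2([(270,335),(350,175)]),.0).round(3))
g=cv2.imread("pics/scene0.png");h=cv2.cvtColor(g,cv2.COLOR_BGR2GRAY)
m=(h>170).astype(np.uint8);m[:280]=0
m2=m.copy();m2[:]=0;m2[281:372,195:285]=m[281:372,195:285]
m2=cv2.morphologyEx(m2,cv2.MORPH_CLOSE,np.ones((3,3)))
cs,_=cv2.findContours(m2,cv2.RETR_EXTERNAL,2)
for c in cs:
    if cv2.contourArea(c)<50:continue
    q=S(ray("scene",c[:,0].astype(float),.088));mm=cv2.moments(c)
    ce=S(ray("scene",[(mm['m10']/mm['m00'],mm['m01']/mm['m00'])],.088))[0]
    print("piece c",ce.round(3),"x",q[:,0].min().round(3),q[:,0].max().round(3),"y",q[:,1].min().round(3),q[:,1].max().round(3))
E
```

```text
station [0.5494 0.2738 0.2929] [[0.1, -0.1], [1.4, -0.3], [-0.9, 0.4], [0.9, -0.3], [0.1, -0.5], [-2.7, 0.7]]
tray [ 0.4672 -0.2598  0.2919] [[-0.6, 0.3], [0.5, 0.5], [0.4, -0.3], [-0.3, -0.4]]
handle [[ 0.4628 -0.2604  0.116 ]]
knob [[-0.1473 -0.1297]]
flask [[0.5199 0.1896 0.082 ]] [[-0.0526 -0.0721]]
drop [[ 0.577 -0.233  0.   ]
 [ 0.596 -0.421  0.   ]]
piece c [-0.052  0.09 ] x -0.074 -0.026 y 0.062 0.112
piece c [0.046 0.076] x 0.024 0.071 y 0.051 0.094
piece c [-0.001 -0.003] x -0.018 0.023 y -0.031 0.024
piece c [-0.049 -0.07 ] x -0.066 -0.031 y -0.092 -0.049
piece c [ 0.058 -0.07 ] x 0.034 0.084 y -0.089 -0.049
```

```bash
cat >> h.py <<'E'
ST=np.array([.5494,.2738,.2929])
def w(x,y):return ST[:2]+rot(ST[2])@[x,y]
def go(xyz,yaw):
    s=ctrl.get_state();R=Ro.from_rotvec(s["tool_rot"]);x=R.as_matrix()[:,0]
    T=Ro.from_matrix(np.array([[np.cos(yaw),np.sin(yaw),0],[np.sin(yaw),-np.cos(yaw),0],[0,0,-1]]).astype(float))
    print("yaw",np.arctan2(x[1],x[0]).round(4),"pos",s["position"].round(4),"travel",(R.inv().apply(np.array(xyz)-s["position"])).round(4),"turn",np.degrees((R.inv()*T).as_rotvec()).round(2),"j",s["joint_positions"].round(2),"t",s["time"])
E
python3 - <<'E'
from h import *
c2=lambda a:np.array(a,float)/4.5+[270,130]
p,e=fit("scene",[(.131,-.075,.012),(-.131,-.075,.012),(.131,.075,.012)],c2([(105,362),(455,475),(5,497)]),[.6,0,0.2]);print("stand",p.round(3),e.round(1).tolist())
print("corners",ray("scene",c2([(105,362),(455,475),(5,497)]),.012).round(3))
for z in(.15,.2,.25):print(z,"flask mouth",ray("scene",c2([(232,255)]),z).round(3))
print("rodfoot",ray("scene",c2([(87,440)]),.02).round(3))
go([.38,-.27,.26],.2929)
E
```

```text
stand [ 0.536 -0.078 -0.011] [[0.1, -1.5], [1.7, -0.0], [-2.2, 0.7]]
corners [[ 0.663 -0.149  0.012]
 [ 0.408 -0.15   0.012]
 [ 0.663 -0.01   0.012]]
0.15 flask mouth [[ 0.563 -0.141  0.15 ]]
0.2 flask mouth [[ 0.538 -0.088  0.2  ]]
0.25 flask mouth [[ 0.513 -0.035  0.25 ]]
rodfoot [[ 0.635 -0.071  0.02 ]]
yaw 0.3408 pos [ 0.217  -0.6122  0.2356] travel [ 0.268  -0.2681 -0.024 ] turn [-0.09  0.01  2.74] j [ 1.24  0.32 -0.07  1.45  0.02  1.37 -0.06] t 0.1
```

>>> step_arm(commands=[{"travel": [0.035, -0.035, -0.01], "turn": [0, 0, 1]}, {"travel": [0.07, -0.07, -0.02], "turn": [0, 0, 2.7]}, {"travel": [0.105, -0.105, -0.024], "turn": [0, 0, 2.7]}, {"travel": [0.14, -0.14, -0.024], "turn": [0, 0, 2.7]}, {"travel": [0.175, -0.175, -0.024], "turn": [0, 0, 2.7]}])

```text
time: 0.6
position: [0.3242, -0.3871, 0.2604]
tool_rot: [3.108, 0.459, -0.0]
ft_force: [1.0, 0.3, -0.0]
grip_width: 0.998
grip_force: 0.0
```

>>> step_arm(commands=[{"travel": [0.033, -0.033, 0], "turn": [0, 0, 0]}, {"travel": [0.066, -0.066, 0], "turn": [0, 0, 0]}, {"travel": [0.09, -0.09, 0], "turn": [0, 0, 0]}, {"travel": [0.09, -0.09, 0], "turn": [0, 0, 0]}])

```text
time: 1.0
position: [0.3865, -0.2717, 0.2606]
tool_rot: [-3.105, -0.474, -0.001]
ft_force: [0.2, 0.0, -0.2]
grip_width: 1.001
grip_force: 0.0
```

Run:
```python
from h import *
go([*w(-.15,-.128),.2],ST[2])
s=ctrl.get_state();np.save("w1.npy",np.r_[s["position"],s["tool_rot"]])
cv2.imwrite("pics/w1.png",ctrl.get_image("wrist")[:,:,::-1])
```

```text
yaw 0.3029 pos [ 0.3865 -0.2717  0.2606] travel [ 0.1668 -0.3455  0.0611] turn [-0.05 -0.06  0.57] j [ 0.92 -0.06 -0.35  1.82 -0.02  1.37 -0.69] t 1.0
```

View pics/w1.png

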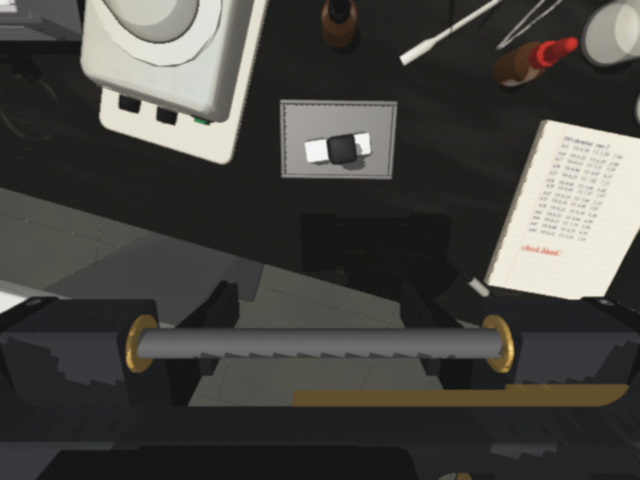

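The wrist view shows the tray rim at (280,100)–(395,179). The scraper block runs from about (305,152) to (370,142), with the handle top at (341,148), and dropper_a stands at (340,20).

```bash
cat >> h.py <<'E'
def wray(pose,uv,z):
    m=M("wrist");T=np.array(m["T_tool_cam"]);R=Ro.from_rotvec(pose[3:]).as_matrix();uv=np.atleast_2d(uv)
    d=np.c_[(uv[:,0]-m["cx"])/m["fx"],(uv[:,1]-m["cy"])/m["fy"],np.ones(len(uv))]@(R@T[:3,:3]).T
    o=R@T[:3,3]+pose[:3];return o+d*((z-o[2])/d[:,2])[:,None]
E
python3 - <<'E'
from h import *
P=np.load("w1.npy")
t=wray(P,[(280,100),(397,100),(394,179),(281,178)],.012);c=t.mean(0);print("tray",t.round(3).tolist(),c.round(4))
d=t[0]+t[3]-t[1]-t[2];print("tray yaw",np.arctan2(-d[0],d[1]))
b=wray(P,[(305.5,152.5),(370,142)],.038);d=b[0]-b[1];print("block",b.round(4).tolist(),b.mean(0).round(4),np.linalg.norm(d).round(4),"yaw",np.arctan2(-d[0],d[1]).round(3))
print("handle",wray(P,[(341,148)],.116).round(4))
print("dropA top",wray(P,[(340,5)],.106).round(3))
E
```

```text
tray [[0.492, -0.194, 0.012], [0.531, -0.317, 0.012], [0.449, -0.345, 0.012], [0.411, -0.217, 0.012]] [ 0.4709 -0.2681  0.012 ]
tray yaw 0.29816731651245354
block [[0.4483, -0.2372, 0.038], [0.4792, -0.2998, 0.038]] [ 0.4637 -0.2685  0.038 ] 0.0698 yaw 0.458
handle [[ 0.4641 -0.2672  0.116 ]]
dropA top [[ 0.566 -0.233  0.106]]
```

>>> step_arm(commands=[{"travel": [0.02, -0.045, 0], "turn": [0, 0, 0.6]}, {"travel": [0.042, -0.09, 0], "turn": [0, 0, 0.6]}, {"travel": [0.064, -0.135, 0], "turn": [0, 0, 0.6]}, {"travel": [0.086, -0.18, 0], "turn": [0, 0, 0.6]}, {"travel": [0.107, -0.223, 0], "turn": [0, 0, 0.6]}])

```text
time: 1.55
position: [0.4215, -0.0322, 0.2605]
tool_rot: [3.11, 0.439, 0.0]
ft_force: [0.4, -0.4, -0.8]
grip_width: 1.001
grip_force: 0.0
```

>>> step_arm(commands=[{"travel": [0.02, -0.045, 0], "turn": [0, 0, 0]}, {"travel": [0.042, -0.09, 0], "turn": [0, 0, 0]}, {"travel": [0.06, -0.123, 0.03], "turn": [0, 0, 0]}, {"travel": [0.06, -0.123, 0.06], "turn": [0, 0, 0]}, {"travel": [0.06, -0.123, 0.06], "turn": [0, 0, 0]}])

```text
time: 2.05
position: [0.4424, 0.1012, 0.1972]
tool_rot: [-3.109, -0.444, 0.011]
ft_force: [0.1, -0.3, 0.5]
grip_width: 1.0
grip_force: 0.0
```

Run:
```python
from h import *
go([*w(-.15,-.128),.107],ST[2])
s=ctrl.get_state();np.save("w2.npy",np.r_[s["position"],s["tool_rot"]])
cv2.imwrite("pics/w2.png",ctrl.get_image("wrist")[:,:,::-1])
```

```text
yaw 0.2838 pos [0.4424 0.1012 0.1972] travel [ 0.0028 -0.0062  0.0902] turn [-0.1   0.41 -0.52] j [ 0.62 -0.06 -0.86  1.94 -0.05  1.25 -1.51] t 2.05
```

View pics/w2.png

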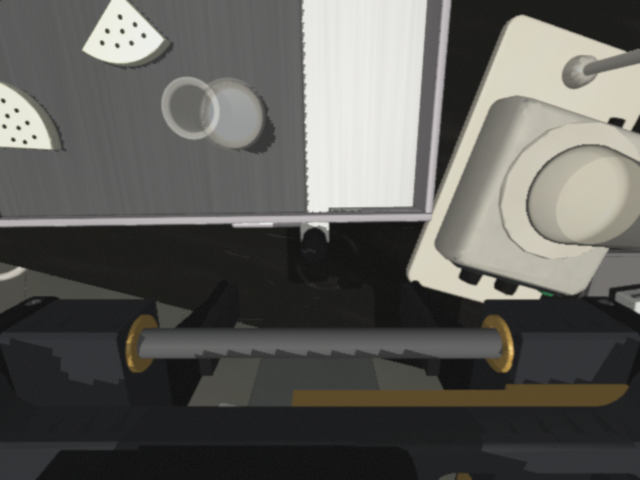

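The knob top is at about (314,242), the near rim at v≈218 and the plate edge at u≈306. The flask foot is at (233,113) and the near outer corner at (433,219).

Run:
```python
from h import *
P=np.load("w2.npy")
S=lambda X:((X[:,:2]-ST[:2])@rot(ST[2])).round(4).tolist()
print("knob",wray(P,[(314,242)],.12).round(4),S(wray(P,[(314,242)],.12)))
print("corner(-136,-219)",S(wray(P,[(433,219),(452,0),(0,225)],.09)))
print("plate edge -120",S(wray(P,[(303,0),(308,205)],.08)))
print("flask",S(wray(P,[(233,113)],.08)),wray(P,[(233,113)],.08))
go([*wray(P,[(314,242)],.12)[0,:2],.107],ST[2])
```

```text
knob [[0.453  0.1077 0.12  ]] [[-0.1402, -0.1312]]
corner(-136,-219) [[-0.1315, -0.2243], [0.015, -0.2228], [-0.1333, 0.1181]]
plate edge -120 [[0.0193, -0.1253], [-0.1214, -0.1259]]
flask [[-0.0517, -0.0715]] [[0.52057341 0.19045804 0.08      ]]
yaw 0.2818 pos [0.4438 0.1006 0.1992] travel [ 0.0112 -0.0042  0.0921] turn [-0.06  0.24 -0.64] j [ 0.62 -0.06 -0.86  1.93 -0.05  1.25 -1.51] t 2.1
```

>>> step_arm(commands=[{"travel": [0.005, -0.004, 0.04], "turn": [0, 0.2, -0.6]}, {"travel": [0.005, -0.004, 0.07], "turn": [0, 0.2, -0.6]}, {"travel": [0.005, -0.004, 0.088], "turn": [0, 0.2, -0.6]}, {"travel": [0.005, -0.004, 0.088], "turn": [0, 0.2, -0.6]}])

```text
time: 2.5
position: [0.448, 0.1052, 0.1116]
tool_rot: [-3.108, -0.454, -0.0]
ft_force: [0.2, 0.7, -0.0]
grip_width: 1.002
grip_force: 0.0
```

>>> step_arm(commands=[{"travel": [0, 0, 0], "turn": [0, 0, 0]}, {"travel": [0, 0, 0], "turn": [0, 0, 0]}, {"travel": [0, 0, 0], "turn": [0, 0, 0]}, {"travel": [0, 0, 0], "turn": [0, 0, 0]}, {"travel": [0, 0, 0], "turn": [0, 0, 0]}], gripper=0, force=20)

```text
time: 3.0
position: [0.4489, 0.1075, 0.113]
tool_rot: [3.108, 0.46, 0.007]
ft_force: [0.2, -0.1, -0.4]
grip_width: 0.63
grip_force: 0.0
```

Run:
```python
from h import *
go([*w(-.147,-.035),.107],ST[2]);s=ctrl.get_state()
print(s["grip_width"],s["grip_force"],(s["position"][:2]-ST[:2])@rot(ST[2]))
```

```text
yaw 0.2936 pos [0.4489 0.1075 0.113 ] travel [-0.0027 -0.0952  0.006 ] turn [ 0.04 -0.25  0.04] j [ 0.59  0.07 -0.9   2.03  0.07  1.06 -1.62] t 3.0
0.6304524464058169 0.0 [-0.14426633 -0.13021206]
```

>>> step_arm(commands=[{"travel": [-0.002, 0, 0.003], "turn": [0, 0, 0]}, {"travel": [-0.002, 0, 0.004], "turn": [0, 0, 0]}, {"travel": [-0.002, 0, 0.004], "turn": [0, 0, 0]}, {"travel": [-0.002, 0, 0.004], "turn": [0, 0, 0]}, {"travel": [-0.002, 0, 0.004], "turn": [0, 0, 0]}])

```text
time: 3.5
position: [0.4466, 0.107, 0.1085]
tool_rot: [-3.107, -0.46, -0.005]
ft_force: [0.3, 0.5, 0.3]
grip_width: 0.224
grip_force: 20.0
```

>>> step_arm(commands=[{"travel": [0, 0, 0], "turn": [0, 0, 0]}, {"travel": [0, 0, 0], "turn": [0, 0, 0]}])

```text
time: 3.7
position: [0.4466, 0.107, 0.1085]
tool_rot: [-3.107, -0.46, -0.005]
ft_force: [-0.4, 1.9, -0.8]
grip_width: 0.221
grip_force: 20.0
```

Run:
```python
from h import *
go([*w(-.147,-.035),.107],ST[2]);s=ctrl.get_state()
print(s["grip_width"],s["grip_force"],s["ft_force"],(s["position"][:2]-ST[:2])@rot(ST[2]))
```

```text
yaw 0.2938 pos [0.4466 0.107  0.1085] travel [-0.0003 -0.095   0.0015] turn [-0.   -0.19  0.05] j [ 0.59  0.08 -0.9   2.04  0.07  1.05 -1.62] t 3.7
0.2208238062537266 20.000034425033206 [-0.44427512  1.89714255 -0.77925434] [-0.14658623 -0.13002883]
```

>>> step_arm(commands=[{"travel": [0, -0.02, 0], "turn": [0, 0, 0]}, {"travel": [0, -0.045, 0], "turn": [0, 0, 0]}, {"travel": [0, -0.07, 0], "turn": [0, 0, 0]}, {"travel": [0, -0.085, 0], "turn": [0, 0, 0]}, {"travel": [0, -0.09, 0], "turn": [0, 0, 0]}])

```text
time: 4.2
position: [0.4198, 0.194, 0.1085]
tool_rot: [3.107, 0.463, 0.004]
ft_force: [-0.6, -2.2, 1.8]
grip_width: 0.221
grip_force: 20.0
```

>>> step_arm(commands=[{"travel": [0, -0.004, 0], "turn": [0, 0, 0]}, {"travel": [0, -0.007, 0], "turn": [0, 0, 0]}, {"travel": [0, -0.008, 0], "turn": [0, 0, 0]}, {"travel": [0, -0.008, 0], "turn": [0, 0, 0]}])

```text
time: 4.6
position: [0.4198, 0.1943, 0.1084]
tool_rot: [3.1, 0.452, 0.003]
ft_force: [0.5, -13.3, 5.4]
grip_width: 0.221
grip_force: 20.0
```

Run:
```python
from h import *
s=ctrl.get_state();print(s["grip_width"],s["ft_force"],(s["position"][:2]-ST[:2])@rot(ST[2]),s["position"])
```

```text
0.22091755502959104 [  0.53376611 -13.32119226   5.39636812] [-0.14709043 -0.03870869] [0.41975042 0.19427048 0.10839934]
```

>>> step_arm(commands=[{"travel": [0, 0.008, 0], "turn": [0, 0, 0]}, {"travel": [0, 0.008, 0], "turn": [0, 0, 0]}, {"travel": [0, 0.008, 0], "turn": [0, 0, 0]}, {"travel": [0, 0.008, 0], "turn": [0, 0, 0]}], gripper=0.6)

```text
time: 5.0
position: [0.4208, 0.1936, 0.1086]
tool_rot: [-3.107, -0.46, -0.006]
ft_force: [0.9, 0.2, -0.2]
grip_width: 0.5
grip_force: 0.0
```

>>> step_arm(commands=[{"travel": [0, 0, -0.045], "turn": [0, 0, 0]}, {"travel": [0, 0, -0.09], "turn": [0, 0, 0]}, {"travel": [0, 0.0, -0.135], "turn": [0, 0, 0]}, {"travel": [0, 0.0, -0.18], "turn": [0, 0, 0]}, {"travel": [0.0, 0.0, -0.19], "turn": [0, 0, 0]}])

```text
time: 5.5
position: [0.422, 0.1946, 0.3036]
tool_rot: [-3.107, -0.461, -0.019]
ft_force: [-0.0, -0.2, -1.4]
grip_width: 0.6
grip_force: 0.0
```

>>> step_arm(commands=[{"travel": [0, 0, 0], "turn": [0, 0, 0]}, {"travel": [0, 0, 0], "turn": [0, 0, 0]}, {"travel": [0, 0, 0], "turn": [0, 0, 0]}])

```text
time: 5.8
position: [0.419, 0.1926, 0.2966]
tool_rot: [-3.107, -0.46, -0.0]
ft_force: [-0.4, 0.1, -0.4]
grip_width: 0.601
grip_force: 0.0
```

Run:
```python
from h import *
s=ctrl.get_state();np.save("w3.npy",np.r_[s["position"],s["tool_rot"]]);print(s["qd"].round(3),s["position"])
cv2.imwrite("pics/w3.png",ctrl.get_image("wrist")[:,:,::-1])
print(ctrl.get_state()["position"])
```

```text
[ 0.002  0.001 -0.001 -0.002 -0.002  0.002 -0.   ] [0.41900747 0.19260753 0.29659774]
[0.41907639 0.19261451 0.29672288]
```

View pics/w3.png

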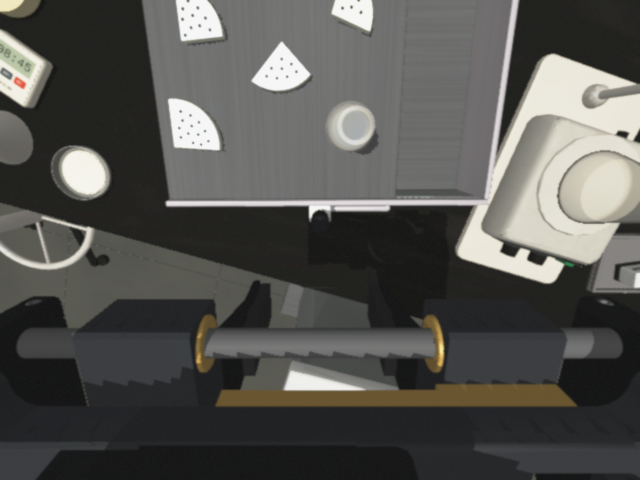

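The gate is open. The rim corners are at (167,205) and (488,205), the end wall's outer edge reaches (519,0), and the flask foot is at (350,126). The four pieces show clearly.

Run:
```python
from h import *
P=np.load("w3.npy")
K=np.array([(-.136,.13),(-.136,-.219)]);X=wray(P,[(167,205),(488,205)],.09)
d=X[0]-X[1];print(np.linalg.norm(d),"yaw",np.arctan2(-d[0],d[1]))
y=np.arctan2(-d[0],d[1]);o=X[:,:2].mean(0)-rot(y)@K.mean(0);print("station",o,y)
S=lambda X:(X[:,:2]-o)@rot(y)
print("endwall top, plate end, open edge",S(wray(P,[(519,0),(488,205)],.09)).round(4).tolist(),S(wray(P,[(143,0),(403,0),(396,190)],.08)).round(4).tolist())
print("knob",S(wray(P,[(320,218)],.12)).round(4),"flask",S(wray(P,[(350,126)],.08)).round(4))
g=cv2.cvtColor(cv2.imread("pics/w3.png"),6);m=(g>190).astype(np.uint8);m[:,:150]=0;m[160:]=0;m[:,400:]=0;m[90:,300:]=0
m=cv2.morphologyEx(m,cv2.MORPH_CLOSE,np.ones((5,5)))
for c in cv2.findContours(m,0,2)[0]:
    if cv2.contourArea(c)<200:continue
    q=S(wray(P,c[:,0].astype(float),.09));print("piece x",q[:,0].min().round(3),q[:,0].max().round(3),"y",q[:,1].min().round(3),q[:,1].max().round(3))
print("TCP in station",S(P[None,:2]))
```

```text
0.3464029724782752 yaw 0.29397619766605015
station [0.55323053 0.27007117] 0.29397619766605015
endwall top, plate end, open edge [[0.0527, -0.2176], [-0.136, -0.2177]] [[0.0563, 0.1295], [0.0562, -0.1142], [-0.1213, -0.1197]]
knob [[-0.1435 -0.0365]] flask [[-0.0552 -0.0675]]
piece x -0.078 -0.03 y 0.067 0.114
piece x -0.022 0.019 y -0.026 0.03
piece x 0.029 0.053 y -0.084 -0.047
piece x 0.021 0.053 y 0.056 0.095
TCP in station [[-0.15091066 -0.03524791]]
```

```bash
sed -i 's/^ST=.*/ST=np.array([.553,.2703,.294])/' h.py
python3 - <<'E'
from h import *
go([.43,-.03,.27],.294);go([.43,-.18,.23],.458);go([.4655,-.266,.23],.458)
E
```

```text
yaw 0.294 pos [0.4191 0.1926 0.2967] travel [-0.0541  0.2162  0.0266] turn [-0.03 -0.02 -0.  ] j [ 0.55 -0.13 -0.93  1.77 -0.11  1.45 -1.65] t 5.85
yaw 0.294 pos [0.4191 0.1926 0.2967] travel [-0.0975  0.3598  0.0665] turn [-0.03 -0.02 -9.4 ] j [ 0.55 -0.13 -0.93  1.77 -0.11  1.45 -1.65] t 5.85
yaw 0.294 pos [0.4191 0.1926 0.2967] travel [-0.0885  0.4524  0.0664] turn [-0.03 -0.02 -9.4 ] j [ 0.55 -0.13 -0.93  1.77 -0.11  1.45 -1.65] t 5.85
```

>>> step_arm(commands=[{"travel": [-0.011, 0.043, 0.005], "turn": [0, 0, 0]}, {"travel": [-0.022, 0.086, 0.01], "turn": [0, 0, 0]}, {"travel": [-0.033, 0.13, 0.015], "turn": [0, 0, 0]}, {"travel": [-0.044, 0.173, 0.02], "turn": [0, 0, 0]}, {"travel": [-0.054, 0.216, 0.027], "turn": [0, 0, 0]}])

```text
time: 6.35
position: [0.4302, -0.0312, 0.2701]
tool_rot: [-3.107, -0.46, -0.003]
ft_force: [0.6, 0.4, 0.4]
grip_width: 0.604
grip_force: 0.0
```

>>> step_arm(commands=[{"travel": [-0.013, 0.047, 0], "turn": [0, 0, -2]}, {"travel": [-0.027, 0.095, 0], "turn": [0, 0, -4]}, {"travel": [-0.042, 0.143, 0], "turn": [0, 0, -6]}, {"travel": [-0.038, 0.19, 0.02], "turn": [0, 0, -9.4]}, {"travel": [-0.035, 0.236, 0.03], "turn": [0, 0, -9.4]}])

```text
time: 6.85
position: [0.465, -0.2669, 0.2388]
tool_rot: [-3.058, -0.713, -0.002]
ft_force: [0.9, -0.0, 0.5]
grip_width: 0.603
grip_force: 0.0
```

>>> step_arm(commands=[{"travel": [-0.03, 0, 0], "turn": [0, 0, 0]}, {"travel": [-0.03, 0, 0], "turn": [0, 0, 0]}, {"travel": [-0.03, 0, 0], "turn": [0, 0, 0]}])

```text
time: 7.15
position: [0.4384, -0.2784, 0.2397]
tool_rot: [-3.058, -0.711, -0.004]
ft_force: [0.4, -0.1, 1.3]
grip_width: 0.603
grip_force: 0.0
```

Run:
```python
from h import *
s=ctrl.get_state();np.save("w4.npy",np.r_[s["position"],s["tool_rot"]]);print(s["qd"].round(3))
go([.4655,-.266,.088],.458)
cv2.imwrite("pics/w4.png",ctrl.get_image("wrist")[:,:,::-1])
```

```text
[-0.02  -0.027 -0.031 -0.012 -0.007 -0.002 -0.001]
yaw 0.4567 pos [ 0.4384 -0.2784  0.2397] travel [0.0293 0.0011 0.1518] turn [-0.11 -0.16 -0.07] j [ 0.87  0.06 -0.37  1.76  0.02  1.33 -0.61] t 7.15
```

View pics/w4.png

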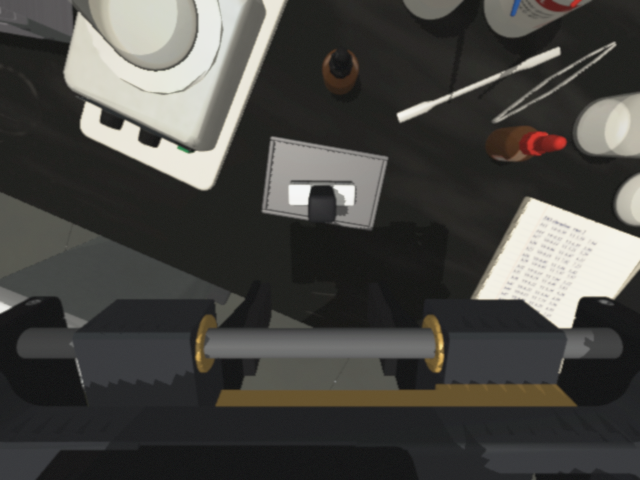

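The scraper block is now square in the image, (288–356, 182–207), with the handle top at about (322,207). The tray corners are at (271,138), (387,157), (372,230) and (262,212).

Run:
```python
from h import *
P=np.load("w4.npy")
t=wray(P,[(271,138),(387,157),(372,230),(262,212)],.012);d=t[0]+t[3]-t[1]-t[2]
print("tray",t.mean(0),np.arctan2(-d[0],d[1]),np.linalg.norm(t[0]-t[1]),np.linalg.norm(t[1]-t[2]))
b=wray(P,[(288,194),(356,194)],.038);d=b[0]-b[1];print("block",b.mean(0),np.linalg.norm(d),np.arctan2(-d[0],d[1]))
h=wray(P,[(322,207)],.116);print("handle",h)
go([*h[0,:2],.088],.458);go([*b.mean(0)[:2],.088],.458)
```

```text
tray [ 0.47059378 -0.26758607  0.012     ] 0.29575184442773494 0.1278986015186498 0.08360638132921049
block [ 0.46484131 -0.26869994  0.038     ] 0.07167610841288827 0.4568610617393562
handle [[ 0.46547387 -0.26790537  0.116     ]]
yaw 0.4586 pos [ 0.4392 -0.2777  0.2406] travel [0.0274 0.0029 0.1527] turn [-0.02 -0.21  0.04] j [ 0.87  0.06 -0.37  1.76  0.02  1.33 -0.61] t 7.2
yaw 0.4586 pos [ 0.4392 -0.2777  0.2406] travel [0.0264 0.0033 0.1527] turn [-0.02 -0.21  0.04] j [ 0.87  0.06 -0.37  1.76  0.02  1.33 -0.61] t 7.2
```

>>> step_arm(commands=[{"travel": [0.027, 0.003, 0.02], "turn": [0, 0, 0]}, {"travel": [0.027, 0.003, 0.06], "turn": [0, 0, 0]}, {"travel": [0.027, 0.003, 0.1], "turn": [0, 0, 0]}, {"travel": [0.027, 0.003, 0.135], "turn": [0, 0, 0]}, {"travel": [0.027, 0.003, 0.152], "turn": [0, 0, 0]}])

```text
time: 7.7
position: [0.4641, -0.2666, 0.0866]
tool_rot: [-3.056, -0.717, -0.002]
ft_force: [-0.1, 0.3, 0.7]
grip_width: 0.602
grip_force: 0.0
```

>>> step_arm(commands=[{"travel": [0, 0, 0], "turn": [0, 0, 0]}, {"travel": [0, 0, 0], "turn": [0, 0, 0]}, {"travel": [0, 0, 0], "turn": [0, 0, 0]}, {"travel": [0, 0, 0], "turn": [0, 0, 0]}, {"travel": [0, 0, 0], "turn": [0, 0, 0]}], gripper=0, force=45)

```text
time: 8.2
position: [0.4655, -0.2694, 0.0903]
tool_rot: [3.059, 0.713, 0.007]
ft_force: [1.3, -0.3, -2.5]
grip_width: 0.272
grip_force: 45.0
```

Run:
```python
from h import *
go([.43,-.18,.25],.294);s=ctrl.get_state();print(s["grip_width"]*87,s["grip_force"],s["ft_force"])
```

```text
yaw 0.4579 pos [ 0.4655 -0.2694  0.0903] travel [ 0.0084 -0.0956 -0.1599] turn [ 0.1  -0.25  9.39] j [ 0.82  0.23 -0.39  1.89  0.1   1.04 -0.71] t 8.2
23.63727286929807 44.983134479261935 [ 1.28474755 -0.27566839 -2.5315841 ]
```

>>> step_arm(commands=[{"travel": [0, 0, -0.02], "turn": [0, 0, 0]}, {"travel": [0, 0, -0.06], "turn": [0, 0, 0]}, {"travel": [0, -0.01, -0.1], "turn": [0, 0, 0]}, {"travel": [0, -0.035, -0.14], "turn": [0, 0, 4]}, {"travel": [0.0, -0.07, -0.175], "turn": [0, 0, 9.4]}])

```text
time: 8.7
position: [0.4333, -0.2073, 0.2662]
tool_rot: [3.108, 0.451, 0.008]
ft_force: [0.5, 0.4, -1.5]
grip_width: 0.276
grip_force: 45.0
```

Run:
```python
from h import *
s=ctrl.get_state();print(s["grip_width"]*87,s["ft_force"])
go([.43,-.03,.265],.294);go([*w(-.12,.0),.265],.294);go([*w(.056,.118),.265],.294)
```

```text
24.01380991906706 [ 0.49398115  0.44970083 -1.50521461]
yaw 0.2881 pos [ 0.4333 -0.2073  0.2662] travel [ 0.0472 -0.1709  0.0012] turn [ 0.07 -0.28 -0.34] j [ 0.82 -0.05 -0.41  1.8  -0.02  1.38 -0.87] t 8.7
yaw 0.2881 pos [ 0.4333 -0.2073  0.2662] travel [ 0.1304 -0.4232  0.0013] turn [ 0.07 -0.28 -0.34] j [ 0.82 -0.05 -0.41  1.8  -0.02  1.38 -0.87] t 8.7
yaw 0.2881 pos [ 0.4333 -0.2073  0.2662] travel [ 0.3057 -0.5422  0.002 ] turn [ 0.07 -0.28 -0.34] j [ 0.82 -0.05 -0.41  1.8  -0.02  1.38 -0.87] t 8.7
```

>>> step_arm(commands=[{"travel": [0.012, -0.045, 0], "turn": [0, 0, -0.3]}, {"travel": [0.024, -0.09, 0], "turn": [0, 0, -0.3]}, {"travel": [0.036, -0.135, 0], "turn": [0, 0, -0.3]}, {"travel": [0.048, -0.178, 0], "turn": [0, 0, -0.3]}, {"travel": [0.062, -0.22, 0], "turn": [0, 0, -0.3]}])

```text
time: 9.2
position: [0.4284, 0.0236, 0.2645]
tool_rot: [3.106, 0.467, 0.006]
ft_force: [0.7, 0.6, -1.8]
grip_width: 0.272
grip_force: 45.0
```

>>> step_arm(commands=[{"travel": [0.014, -0.043, 0], "turn": [0, 0, 0]}, {"travel": [0.028, -0.086, 0], "turn": [0, 0, 0]}, {"travel": [0.042, -0.13, 0], "turn": [0, 0, 0]}, {"travel": [0.056, -0.173, 0], "turn": [0, 0, 0]}, {"travel": [0.07, -0.204, 0], "turn": [0, 0, 0]}])

```text
time: 9.7
position: [0.4348, 0.2406, 0.2652]
tool_rot: [-3.106, -0.472, -0.008]
ft_force: [0.1, 0.0, -2.5]
grip_width: 0.271
grip_force: 45.0
```

>>> step_arm(commands=[{"travel": [0.037, -0.025, 0], "turn": [0, 0, 0]}, {"travel": [0.075, -0.05, 0], "turn": [0, 0, 0]}, {"travel": [0.112, -0.075, 0], "turn": [0, 0, 0]}, {"travel": [0.15, -0.1, 0], "turn": [0, 0, 0]}, {"travel": [0.173, -0.118, 0], "turn": [0, 0, 0]}])

```text
time: 10.2
position: [0.5683, 0.4026, 0.2632]
tool_rot: [-3.106, -0.466, -0.003]
ft_force: [0.6, -0.2, -1.0]
grip_width: 0.273
grip_force: 45.0
```

Run:
```python
from h import *
go([*w(.056,.120),.166],.294)
```

```text
yaw 0.298 pos [0.5683 0.4026 0.2632] travel [0.0028 0.0022 0.0972] turn [-0.03 -0.1   0.23] j [-0.04  0.58 -0.97  1.25  0.47  1.53 -2.21] t 10.2
```

>>> step_arm(commands=[{"travel": [0.002, -0.001, 0.04], "turn": [0, 0, 0.2]}, {"travel": [0.002, -0.001, 0.075], "turn": [0, 0, 0.2]}, {"travel": [0.002, -0.001, 0.092], "turn": [0, 0, 0.2]}, {"travel": [0.002, -0.001, 0.097], "turn": [0, 0, 0.2]}, {"travel": [0.002, -0.001, 0.097], "turn": [0, 0, 0.2]}])

```text
time: 10.7
position: [0.5686, 0.4037, 0.1743]
tool_rot: [-3.106, -0.461, -0.011]
ft_force: [-4.7, -3.4, 19.3]
grip_width: 0.278
grip_force: 44.7
```

Run:
```python
from h import *
go([*w(.056,-.14),.166],.294);print(ctrl.get_state()["ft_force"])
```

```text
yaw 0.295 pos [0.5686 0.4037 0.1743] travel [0.0021 0.2632 0.0083] turn [-0.01 -0.42  0.05] j [-0.03  0.63 -0.94  1.38  0.51  1.38 -2.25] t 10.7
[-4.73195203 -3.36138561 19.33962081]
```

Run:
```python
from h import *
s=ctrl.get_state();print(s["position"],s["ft_force"],s["torque"])
a=ctrl.get_image("scene")[:,:,::-1];b=ctrl.get_image("side")[:,:,::-1]
print(ctrl.get_state()["ft_force"],ctrl.get_state()["position"])
b=cv2.resize(b[170:270,270:410],(448,320),interpolation=2)
a=cv2.resize(a[230:400,160:350],(448,400),interpolation=2)
cv2.imwrite("pics/s5.png",np.hstack([a[:,:],np.vstack([b,np.zeros((80,448,3),np.uint8)])])[:,:800])
```

```text
[0.56862222 0.40371248 0.17432825] [-4.73195203 -3.36138561 19.33962081] [-1.40859567  1.27180496 -0.12588198]
[-5.71301508 -3.04420866 18.02791711] [0.56860341 0.4037105  0.17434193]
```

View pics/s5.png

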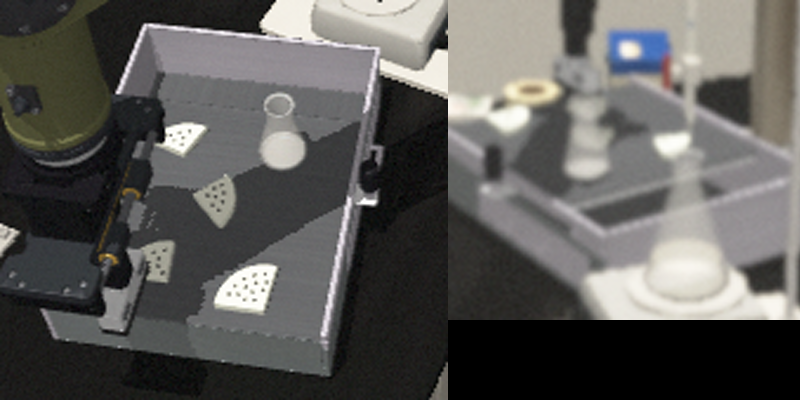

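The block stands flat at the plate's open end, clear of the pieces, so the contact is with the plate. I'll ease the pressure and wipe.

>>> step_arm(commands=[{"travel": [0.002, 0.01, -0.005], "turn": [0, 0, 0]}, {"travel": [0.002, 0.03, -0.005], "turn": [0, 0, 0]}, {"travel": [0.002, 0.055, -0.005], "turn": [0, 0, 0]}, {"travel": [0.002, 0.08, -0.005], "turn": [0, 0, 0]}, {"travel": [0.002, 0.105, -0.005], "turn": [0, 0, 0]}])

```text
time: 11.3
position: [0.6016, 0.3023, 0.1743]
tool_rot: [-3.106, -0.462, -0.008]
ft_force: [0.8, -0.2, -2.1]
grip_width: 0.27
grip_force: 44.9
```

Run:
```python
from h import *
go([*w(.056,-.14),.17],.294);print(ctrl.get_state()["ft_force"],ctrl.get_state()["torque"])
```

```text
yaw 0.2952 pos [0.6016 0.3023 0.1743] travel [-0.      0.1565  0.0042] turn [-0.04 -0.31  0.07] j [ 0.16  0.58 -0.95  1.45  0.48  1.35 -2.09] t 11.3
[ 0.80026846 -0.19997836 -2.10825386] [ 0.00669336 -0.03933892  0.03893609]
```

>>> step_arm(commands=[{"travel": [0, 0, 0.002], "turn": [0, 0, 0]}, {"travel": [0, 0, 0.003], "turn": [0, 0, 0]}, {"travel": [0, 0, 0.003], "turn": [0, 0, 0]}])

```text
time: 11.6
position: [0.6004, 0.3033, 0.17]
tool_rot: [-3.106, -0.463, -0.004]
ft_force: [0.2, 0.4, -2.2]
grip_width: 0.272
grip_force: 44.9
```

Run:
```python
from h import *
go([*w(.056,-.14),.17],.294);print(ctrl.get_state()["ft_force"],ctrl.get_state()["torque"])
P=ctrl.get_state();P=np.r_[P["position"],P["tool_rot"]]
a=ctrl.get_image("wrist")[:,:,::-1];cv2.imwrite("pics/w6.png",a)
print([proj("scene",[*w(x,.015),z]).round(1).tolist() for x,z in((.021,.08),(.091,.08),(.021,.114))])
```

```text
yaw 0.296 pos [0.6004 0.3033 0.17  ] travel [ 8.000e-04  1.579e-01 -1.000e-04] turn [-0.02 -0.16  0.12] j [ 0.16  0.58 -0.95  1.45  0.48  1.35 -2.09] t 11.6
[ 0.24420335  0.38428421 -2.21420377] [0.0642264  0.04387616 0.04741875]
[[[240.7, 319.3]], [[211.6, 315.7]], [[238.7, 311.0]]]
```

```bash
cat >> h.py <<'E'
def pieces(n,img,pose=None,z=.09,thr=125):
    # porcelain: bright in the low-saturation mask, lying inside the plate outline
    g=img.min(2)if img.ndim==3 else img
    m=cv2.morphologyEx((g>thr).astype(np.uint8),cv2.MORPH_CLOSE,np.ones((3,3)))
    for c in cv2.findContours(m,0,2)[0]:
        a=cv2.contourArea(c)
        if a<60 or a>6000:continue
        uv=c[:,0].astype(float);X=ray(n,uv,z) if n!="wrist" else wray(pose,uv,z)
        q=(X[:,:2]-ST[:2])@rot(ST[2])
        if n!="wrist":q=q+[.003,.004]
        if q[:,0].min()<-.14 or q[:,0].max()>.14 or q[:,1].min()<-.22 or q[:,1].max()>.16:continue
        print(n,"area",a,"x",q[:,0].min().round(3),q[:,0].max().round(3),"y",q[:,1].min().round(3),q[:,1].max().round(3),"uv",uv.mean(0).round(0))
E
python3 - <<'E'
from h import *
a=ctrl.get_image("scene");cv2.imwrite("pics/s6.png",a[:,:,::-1]);pieces("scene",a)
s=ctrl.get_state();P=np.r_[s["position"],s["tool_rot"]]
pieces("wrist",cv2.imread("pics/w6.png"),P)
pieces("wrist",cv2.imread("pics/w6.png"),P,thr=90)
print(s["time"])
E
```

```text
scene area 378.5 x -0.075 -0.024 y 0.071 0.123 uv [264. 352.]
scene area 261.5 x 0.024 0.071 y 0.063 0.105 uv [221. 341.]
scene area 115.0 x 0.05 0.078 y 0.01 0.053 uv [221. 320.]
scene area 205.5 x -0.019 0.023 y -0.019 0.038 uv [252. 313.]
scene area 143.0 x 0.032 0.074 y -0.078 -0.04 uv [235. 289.]
scene area 370.5 x -0.074 -0.02 y -0.134 -0.036 uv [279. 286.]
wrist area 1494.5 x -0.061 -0.035 y -0.016 0.052 uv [320. 375.]
wrist area 3338.5 x -0.076 -0.011 y -0.197 -0.13 uv [542. 365.]
wrist area 2021.5 x -0.029 -0.011 y -0.036 0.065 uv [326. 348.]
wrist area 4796.0 x -0.062 -0.001 y -0.036 0.07 uv [320. 358.]
11.7
```

The scraper's long side lies along the tool's y. In this yaw it wipes along station x, and it had been standing on piece B's edge, so the sole offset is 84 mm. I'll lift, turn it 90° and wipe again.

>>> step_arm(commands=[{"travel": [0, 0, -0.03], "turn": [0, 0, 0]}, {"travel": [0, -0.03, -0.055], "turn": [0, 0, -8.5]}, {"travel": [0, -0.06, -0.055], "turn": [0, 0, -17]}, {"travel": [0, -0.09, -0.055], "turn": [0, 0, -25.5]}, {"travel": [0, -0.104, -0.055], "turn": [0, 0, -34]}])

```text
time: 12.2
position: [0.5674, 0.407, 0.2259]
tool_rot: [-2.826, -1.367, -0.006]
ft_force: [-0.9, 0.2, -2.2]
grip_width: 0.271
grip_force: 44.9
```

>>> step_arm(commands=[{"travel": [0, 0, 0], "turn": [0, 0, -8.5]}, {"travel": [0, 0, 0], "turn": [0, 0, -17]}, {"travel": [0, 0, 0], "turn": [0, 0, -25.5]}, {"travel": [0, 0, 0], "turn": [0, 0, -34]}, {"travel": [0, 0, 0], "turn": [0, 0, -42.5]}])

```text
time: 12.7
position: [0.5698, 0.4033, 0.2253]
tool_rot: [2.144, 2.294, 0.005]
ft_force: [-1.1, 0.0, -2.1]
grip_width: 0.273
grip_force: 44.9
```

>>> step_arm(commands=[{"travel": [0, 0, 0], "turn": [0, 0, -7]}, {"travel": [0, 0, 0], "turn": [0, 0, -13.5]}, {"travel": [0, 0, 0], "turn": [0, 0, -13.5]}])

```text
time: 13.0
position: [0.5699, 0.4031, 0.225]
tool_rot: [1.868, 2.525, 0.004]
ft_force: [0.3, 0.3, -1.8]
grip_width: 0.271
grip_force: 44.9
```

Run:
```python
from h import *
go([*w(.056,.121),.163],.294+np.pi/2)
s=ctrl.get_state();print(s["ft_force"],s["grip_width"])
a=ctrl.get_image("scene");pieces("scene",a)
```

```text
yaw 1.8678 pos [0.5699 0.4031 0.225 ] travel [-0.0013  0.0012  0.062 ] turn [ 0.17 -0.04  0.17] j [ 0.09  0.74 -1.24  1.3   0.7   1.55 -0.77] t 13.0
[ 0.31420442  0.28371069 -1.83107264] 0.2711255499011818
scene area 355.0 x -0.075 -0.026 y 0.071 0.123 uv [266. 352.]
scene area 197.5 x -0.018 0.023 y -0.019 0.036 uv [252. 313.]
scene area 414.5 x -0.074 -0.02 y -0.133 -0.036 uv [279. 286.]
```

>>> step_arm(commands=[{"travel": [-0.001, 0.001, 0.03], "turn": [0, 0, 0.2]}, {"travel": [-0.001, 0.001, 0.053], "turn": [0, 0, 0.2]}, {"travel": [-0.001, 0.001, 0.061], "turn": [0, 0, 0.2]}, {"travel": [-0.001, 0.001, 0.061], "turn": [0, 0, 0.2]}])

```text
time: 13.45
position: [0.5718, 0.402, 0.165]
tool_rot: [1.876, 2.517, 0.005]
ft_force: [-0.3, 0.5, -1.8]
grip_width: 0.269
grip_force: 45.0
```

Run:
```python
from h import *
go([*w(.056,-.14),.163],.294+np.pi/2)
s=ctrl.get_state();print(s["ft_force"],s["torque"])
```

```text
yaw 1.8608 pos [0.5718 0.402  0.165 ] travel [-0.2606  0.0009  0.0021] turn [ 0.22  0.01 -0.23] j [ 0.09  0.78 -1.21  1.38  0.73  1.46 -0.8 ] t 13.45
[-0.25449472  0.46541672 -1.82756522] [-0.04533868 -0.14989888  0.03115989]
```

>>> step_arm(commands=[{"travel": [0, 0, 0.003], "turn": [0, 0, 0]}, {"travel": [0, 0, 0.003], "turn": [0, 0, 0]}])

```text
time: 13.65
position: [0.5719, 0.4022, 0.1648]
tool_rot: [1.875, 2.517, 0.006]
ft_force: [-1.0, -3.5, 10.9]
grip_width: 0.274
grip_force: 45.0
```

>>> step_arm(commands=[{"travel": [-0.015, 0, 0], "turn": [0, 0, -0.2]}, {"travel": [-0.035, 0, 0], "turn": [0, 0, -0.2]}, {"travel": [-0.055, 0, 0], "turn": [0, 0, -0.2]}])

```text
time: 13.95
position: [0.5866, 0.354, 0.1649]
tool_rot: [-1.867, -2.524, -0.018]
ft_force: [-0.6, 5.0, 8.2]
grip_width: 0.274
grip_force: 45.0
```

Run:
```python
from h import *
go([*w(.056,-.14),.163],.294+np.pi/2)
s=ctrl.get_state();print(s["ft_force"],s["torque"])
```

```text
yaw 1.868 pos [0.5866 0.354  0.1649] travel [-2.103e-01 -1.100e-03  1.000e-04] turn [ 0.45 -0.47  0.18] j [ 0.2   0.76 -1.24  1.42  0.72  1.44 -0.73] t 13.95
[-0.64442171  5.03897594  8.21250246] [ 1.43945588  0.6595088  -0.13434147]
```

>>> step_arm(commands=[{"travel": [-0.025, 0, 0], "turn": [0, 0, 0]}, {"travel": [-0.05, 0, 0], "turn": [0, 0, 0]}, {"travel": [-0.075, 0, 0], "turn": [0, 0, 0]}, {"travel": [-0.1, 0, 0], "turn": [0, 0, 0]}, {"travel": [-0.125, 0, 0], "turn": [0, 0, 0]}])

```text
time: 14.45
position: [0.6238, 0.2341, 0.1649]
tool_rot: [-1.868, -2.524, -0.018]
ft_force: [-1.7, 5.4, 8.1]
grip_width: 0.272
grip_force: 45.0
```

>>> step_arm(commands=[{"travel": [-0.025, 0, 0], "turn": [0, 0, 0]}, {"travel": [-0.05, 0, -0.001], "turn": [0, 0, 0]}, {"travel": [-0.07, 0, -0.003], "turn": [0, 0, 0]}, {"travel": [-0.085, 0, -0.004], "turn": [0, 0, 0]}, {"travel": [-0.085, 0, -0.004], "turn": [0, 0, 0]}])

```text
time: 14.95
position: [0.6502, 0.1451, 0.1651]
tool_rot: [1.875, 2.517, 0.003]
ft_force: [1.3, -0.1, -2.6]
grip_width: 0.273
grip_force: 45.0
```

Run:
```python
from h import *
go([*w(-.085,.125),.225],.294);s=ctrl.get_state();print(s["ft_force"],(s["position"][:2]-ST[:2])@rot(ST[2]))
a=ctrl.get_image("scene");cv2.imwrite("pics/s7.png",a[:,:,::-1]);pieces("scene",a)
```

```text
yaw 1.8609 pos [0.6502 0.1451 0.1651] travel [ 0.2724 -0.1426 -0.0609] turn [ 0.23 -0.09 89.78] j [ 0.56  0.75 -1.27  1.47  0.71  1.44 -0.43] t 14.95
[ 1.30362695 -0.12342877 -2.60106266] [ 0.0567931  -0.14801239]
scene area 378.5 x -0.075 -0.024 y 0.071 0.123 uv [264. 352.]
scene area 226.0 x -0.019 0.023 y -0.021 0.038 uv [252. 313.]
scene area 407.5 x -0.074 -0.021 y -0.131 -0.036 uv [279. 286.]
scene area 333.0 x 0.028 0.105 y -0.176 -0.106 uv [240. 262.]
```

>>> step_arm(commands=[{"travel": [0, 0, -0.04], "turn": [0, 0, 0]}, {"travel": [0.04, 0, -0.07], "turn": [0, 0, 0]}, {"travel": [0.085, 0, -0.07], "turn": [0, 0, 0]}, {"travel": [0.13, 0, -0.07], "turn": [0, 0, 0]}, {"travel": [0.175, 0, -0.07], "turn": [0, 0, 0]}])

```text
time: 15.5
position: [0.5956, 0.319, 0.2356]
tool_rot: [1.867, 2.525, 0.006]
ft_force: [0.2, 0.3, -2.5]
grip_width: 0.276
grip_force: 45.0
```

>>> step_arm(commands=[{"travel": [0.03, -0.03, 0], "turn": [0, 0, -8]}, {"travel": [0.055, -0.06, 0], "turn": [0, 0, -16]}, {"travel": [0.075, -0.09, 0], "turn": [0, 0, -24]}, {"travel": [0.09, -0.12, 0], "turn": [0, 0, -32]}, {"travel": [0.096, -0.143, 0], "turn": [0, 0, -40]}])

```text
time: 16.0
position: [0.4276, 0.3689, 0.2344]
tool_rot: [0.875, 3.016, 0.003]
ft_force: [0.8, -0.2, -1.6]
grip_width: 0.274
grip_force: 45.0
```

>>> step_arm(commands=[{"travel": [0, 0, 0.0], "turn": [0, 0, -5]}, {"travel": [0, 0, 0.0], "turn": [0, 0, -5]}])

```text
time: 16.2
position: [0.4307, 0.3671, 0.2349]
tool_rot: [0.755, 3.045, 0.002]
ft_force: [-0.0, 0.1, -2.7]
grip_width: 0.274
grip_force: 45.0
```

Run:
```python
from h import *
go([*w(-.086,.123),.163],.294+np.pi*.75)
s=ctrl.get_state();print(s["ft_force"],s["grip_width"])
P=np.r_[s["position"],s["tool_rot"]]
a=ctrl.get_image("wrist");cv2.imwrite("pics/w8.png",a[:,:,::-1]);pieces("wrist",a,P,thr=150)
```

```text
yaw 2.6555 pos [0.4307 0.3671 0.2349] travel [-0.0054 -0.0017  0.0719] turn [0.13 0.23 0.31] j [ 0.32  0.45 -1.37  1.64  0.45  1.42 -0.01] t 16.2
[-0.01068056  0.13784146 -2.74009067] 0.2737592416766677
wrist area 1649.0 x -0.013 0.064 y -0.025 0.05 uv [318. 372.]
wrist area 1313.5 x -0.02 0.047 y 0.035 0.091 uv [342. 349.]
wrist area 3678.5 x -0.109 0.006 y 0.024 0.148 uv [310. 282.]
```

>>> step_arm(commands=[{"travel": [0, 0, 0.03], "turn": [0, 0, 0]}, {"travel": [0, 0, 0.06], "turn": [0, 0, 0]}, {"travel": [0, 0, 0.071], "turn": [0, 0, 0]}, {"travel": [0, 0, 0.073], "turn": [0, 0, 0]}, {"travel": [0, 0, 0.073], "turn": [0, 0, 0]}])

```text
time: 16.75
position: [0.4325, 0.3652, 0.1643]
tool_rot: [0.765, 3.045, -0.004]
ft_force: [-5.2, -8.1, 16.7]
grip_width: 0.27
grip_force: 45.0
```

Run:
```python
from h import *
go([*w(-.003,.040),.163],.294+np.pi*.75)
s=ctrl.get_state();print(s["ft_force"],s["torque"],(s["position"][:2]-ST[:2])@rot(ST[2]))
```

```text
yaw 2.6495 pos [0.4325 0.3652 0.1643] travel [-0.1206 -0.0005  0.0016] turn [-0.11  0.15 -0.04] j [ 0.28  0.51 -1.3   1.73  0.51  1.31 -0.06] t 16.75
[-5.21419797 -8.07624456 16.71440165] [-2.32206944  1.46094871 -0.06819515] [-0.08784153  0.12572392]
```

>>> step_arm(commands=[{"travel": [-0.015, 0, -0.002], "turn": [0, 0, 0]}, {"travel": [-0.035, 0, -0.002], "turn": [0, 0, 0]}, {"travel": [-0.055, 0, -0.002], "turn": [0, 0, 0]}, {"travel": [-0.075, 0, -0.002], "turn": [0, 0, 0]}, {"travel": [-0.095, 0, -0.002], "turn": [0, 0, 0]}])

```text
time: 17.25
position: [0.5182, 0.3211, 0.1645]
tool_rot: [0.763, 3.046, 0.006]
ft_force: [-3.8, 3.1, 5.5]
grip_width: 0.272
grip_force: 45.0
```

>>> step_arm(commands=[{"travel": [-0.015, 0, 0], "turn": [0, 0, 0]}, {"travel": [-0.027, 0, 0], "turn": [0, 0, 0]}, {"travel": [-0.027, 0, 0], "turn": [0, 0, 0]}])

```text
time: 17.55
position: [0.5439, 0.307, 0.1645]
tool_rot: [0.768, 3.043, 0.005]
ft_force: [-0.0, 0.2, 6.4]
grip_width: 0.267
grip_force: 45.0
```

Run:
```python
from h import *
go([*w(-.003,.040),.163],.294+np.pi*.5)
s=ctrl.get_state();print(s["ft_force"],s["torque"],(s["position"][:2]-ST[:2])@rot(ST[2]))
a=ctrl.get_image("scene");cv2.imwrite("pics/s8.png",a[:,:,::-1]);pieces("scene",a)
```

```text
yaw 2.6474 pos [0.5439 0.307  0.1645] travel [ 0.0051 -0.0019  0.0015] turn [2.600e-01 3.000e-02 4.484e+01] j [ 0.32  0.61 -1.22  1.59  0.59  1.36  0.11] t 17.55
[-0.03391276  0.1975959   6.42366558] [-0.04155627 -0.04773332  0.00941315] [0.00192972 0.03773557]
scene area 401.5 x -0.022 0.059 y -0.049 0.07 uv [244. 318.]
scene area 250.0 x -0.074 -0.028 y -0.092 -0.036 uv [279. 292.]
```

>>> step_arm(commands=[{"travel": [0.005, 0, -0.03], "turn": [0, 0, 0]}, {"travel": [0.02, 0.02, -0.06], "turn": [0, 0, 8]}, {"travel": [0.035, 0.045, -0.06], "turn": [0, 0, 16]}, {"travel": [0.047, 0.073, -0.06], "turn": [0, 0, 24]}, {"travel": [0.047, 0.073, -0.06], "turn": [0, 0, 32]}])

```text
time: 18.1
position: [0.5334, 0.398, 0.2232]
tool_rot: [1.576, 2.717, 0.007]
ft_force: [-0.2, 0.7, -1.8]
grip_width: 0.278
grip_force: 45.0
```

>>> step_arm(commands=[{"travel": [0, 0, 0], "turn": [0, 0, 7]}, {"travel": [0, 0, 0], "turn": [0, 0, 13]}, {"travel": [0, 0, 0], "turn": [0, 0, 13]}])

```text
time: 18.4
position: [0.5355, 0.393, 0.2229]
tool_rot: [1.872, 2.519, 0.002]
ft_force: [0.3, -1.1, -1.8]
grip_width: 0.267
grip_force: 45.0
```

Run:
```python
from h import *
go([*w(.02,.12),.163],.294+np.pi*.5)
a=ctrl.get_image("scene");cv2.imwrite("pics/s9.png",a[:,:,::-1]);pieces("scene",a)
s=ctrl.get_state();P=np.r_[s["position"],s["tool_rot"]];b=ctrl.get_image("side");cv2.imwrite("pics/d9.png",b[:,:,::-1]);
c=ctrl.get_image("wrist");cv2.imwrite("pics/w9.png",c[:,:,::-1])
A=cv2.resize(a[235:390,170:340,::-1],(400,365),interpolation=2);B=cv2.resize(c[:,:,::-1],(400,300))
cv2.imwrite("pics/m9.png",np.hstack([A,np.vstack([B,np.zeros((65,400,3),np.uint8)])]))
```

```text
yaw 1.8635 pos [0.5355 0.393  0.2229] travel [-0.0024  0.001   0.0599] turn [ 0.18  0.12 -0.08] j [ 0.04  0.56 -1.04  1.41  0.48  1.44 -0.7 ] t 18.4
scene area 326.0 x 0.006 0.089 y 0.068 0.104 uv [221. 341.]
scene area 121.0 x -0.135 -0.126 y 0.008 0.147 uv [301. 350.]
scene area 420.0 x -0.074 -0.02 y -0.134 -0.036 uv [279. 286.]
```

View pics/m9.png

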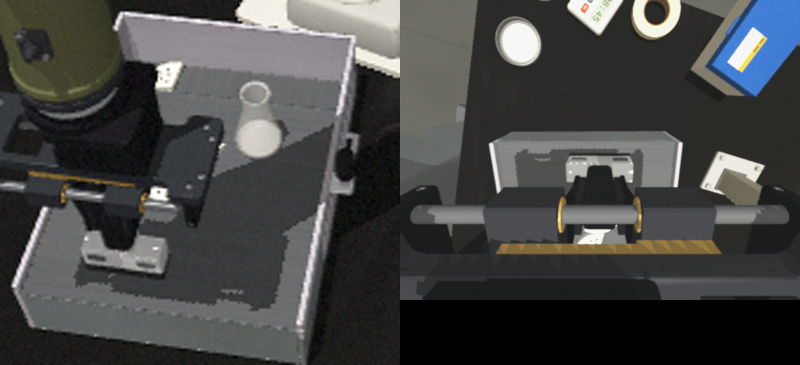

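The crosswise scraper is at (125,250), a piece lies in the bin at (170,75), and the remaining pieces sit just under the gripper near (160,195). The left lane is empty. I'll wipe a lane at x = 25 mm.

>>> step_arm(commands=[{"travel": [0, 0.005, 0.03], "turn": [0, 0, 0]}, {"travel": [0, 0.006, 0.053], "turn": [0, 0, 0]}, {"travel": [-0.015, 0.006, 0.061], "turn": [0, 0, 0]}, {"travel": [-0.025, 0.006, 0.062], "turn": [0, 0, 0]}, {"travel": [-0.035, 0.006, 0.062], "turn": [0, 0, 0]}])

```text
time: 19.05
position: [0.5498, 0.365, 0.1641]
tool_rot: [1.867, 2.526, 0.012]
ft_force: [-0.8, 3.1, 4.3]
grip_width: 0.271
grip_force: 45.0
```

Run:
```python
from h import *
go([*w(.025,-.145),.163],.294+np.pi*.5);print(ctrl.get_state()["ft_force"])
```

```text
yaw 1.8688 pos [0.5498 0.365  0.1641] travel [-2.366e-01 -3.000e-04  1.000e-04] turn [ 0.35 -0.24  0.23] j [ 0.1   0.59 -1.02  1.5   0.51  1.34 -0.67] t 19.05
[-0.78167138  3.14060806  4.32479381]
```

>>> step_arm(commands=[{"travel": [-0.022, 0, 0.001], "turn": [0, 0, 0]}, {"travel": [-0.044, 0, 0.001], "turn": [0, 0, 0]}, {"travel": [-0.066, 0, 0.001], "turn": [0, 0, 0]}, {"travel": [-0.088, 0, 0.001], "turn": [0, 0, 0]}, {"travel": [-0.11, 0, 0.001], "turn": [0, 0, 0]}])

```text
time: 19.55
position: [0.5825, 0.2602, 0.1641]
tool_rot: [1.867, 2.525, 0.015]
ft_force: [-0.2, 5.8, 7.0]
grip_width: 0.274
grip_force: 45.0
```

>>> step_arm(commands=[{"travel": [-0.022, 0, 0], "turn": [0, 0, 0]}, {"travel": [-0.044, 0, 0], "turn": [0, 0, 0]}, {"travel": [-0.066, 0, 0], "turn": [0, 0, 0]}, {"travel": [-0.088, 0, -0.001], "turn": [0, 0, 0]}, {"travel": [-0.11, 0, -0.003], "turn": [0, 0, 0]}])

```text
time: 20.05
position: [0.6141, 0.151, 0.1646]
tool_rot: [1.867, 2.523, 0.004]
ft_force: [0.3, 0.1, -1.4]
grip_width: 0.271
grip_force: 45.0
```

>>> step_arm(commands=[{"travel": [-0.016, 0, -0.002], "turn": [0, 0, 0]}, {"travel": [-0.016, 0, -0.002], "turn": [0, 0, 0]}])

```text
time: 20.25
position: [0.6197, 0.1327, 0.1658]
tool_rot: [1.875, 2.516, 0.001]
ft_force: [0.4, -0.8, -1.6]
grip_width: 0.272
grip_force: 45.0
```

Run:
```python
from h import *
go([*w(.025,-.145),.163],.294+np.pi*.5);print(ctrl.get_state()["ft_force"])
a=ctrl.get_image("scene");cv2.imwrite("pics/s10.png",a[:,:,::-1]);pieces("scene",a);pieces("scene",a,thr=90)
```

```text
yaw 1.8609 pos [0.6197 0.1327 0.1658] travel [0.0061 0.001  0.0028] turn [ 0.16  0.14 -0.23] j [ 0.51  0.53 -1.03  1.56  0.47  1.32 -0.29] t 20.25
[ 0.40072217 -0.80622064 -1.55489781]
scene area 428.0 x -0.075 -0.012 y -0.132 -0.036 uv [277. 286.]
```

>>> step_arm(commands=[{"travel": [0, 0, -0.045], "turn": [0, 0, 0]}, {"travel": [0, 0, -0.09], "turn": [0, 0, 0]}, {"travel": [0, -0.03, -0.11], "turn": [0, 0, 0]}, {"travel": [0, -0.075, -0.115], "turn": [0, 0, 0]}, {"travel": [0, -0.12, -0.12], "turn": [0, 0, 0]}])

```text
time: 20.8
position: [0.5016, 0.1047, 0.2856]
tool_rot: [-1.864, -2.528, -0.006]
ft_force: [-1.1, -1.9, 2.4]
grip_width: 0.273
grip_force: 45.0
```

>>> step_arm(commands=[{"travel": [0, -0.045, 0], "turn": [0, 0, 8]}, {"travel": [0, -0.06, 0], "turn": [0, 0, 16]}, {"travel": [0, -0.06, 0], "turn": [0, 0, 24]}, {"travel": [0, -0.06, 0], "turn": [0, 0, 32]}, {"travel": [0, -0.06, 0], "turn": [0, 0, 40]}])

```text
time: 21.3
position: [0.4448, 0.0866, 0.2848]
tool_rot: [2.619, 1.73, 0.002]
ft_force: [-0.5, 0.5, -2.5]
grip_width: 0.274
grip_force: 45.0
```

>>> step_arm(commands=[{"travel": [0, 0, 0], "turn": [0, 0, 8]}, {"travel": [0, 0, 0], "turn": [0, 0, 16]}, {"travel": [0, 0, 0], "turn": [0, 0, 24]}, {"travel": [0, 0, 0], "turn": [0, 0, 32]}, {"travel": [0, 0, 0], "turn": [0, 0, 40]}])

```text
time: 21.8
position: [0.4449, 0.0869, 0.2846]
tool_rot: [3.055, 0.732, 0.003]
ft_force: [-0.1, 1.1, -2.0]
grip_width: 0.27
grip_force: 45.0
```

Run:
```python
from h import *
go([.43,-.03,.265],.294);go([.4706,-.2676,.24],.294)
a=ctrl.get_image("scene");cv2.imwrite("pics/s11.png",a[:,:,::-1]);pieces("scene",a);print();pieces("scene",a,thr=90)
print("bin z=.02");pieces("scene",a,z=.022,thr=90)
```

```text
yaw 0.4707 pos [0.4449 0.0869 0.2846] travel [-0.0663  0.0974  0.0196] turn [ 0.03 -0.11 10.12] j [ 1.18 -0.28 -1.19  1.8  -0.26  1.45 -1.07] t 21.8
yaw 0.4707 pos [0.4449 0.0869 0.2846] travel [-0.138   0.3276  0.0446] turn [ 0.03 -0.11 10.12] j [ 1.18 -0.28 -1.19  1.8  -0.26  1.45 -1.07] t 21.8
scene area 440.0 x -0.074 -0.008 y -0.134 -0.036 uv [278. 284.]

bin z=.02
```

```bash
cat >> h.py <<'E'
def topo(img,z,step=.008,xr=(-.13,.131),yr=(-.21,.131)):
    g=img.min(2).astype(float)
    xs=np.arange(*xr,step);ys=np.arange(*yr,step)
    for y in ys[::-1]:
        X=np.array([[*(w(x,y)-[.0036,-.0037]),z] for x in xs]);uv=proj("scene",X)
        print("%5.0f"%(y*1000)," ".join("%2d"%(cv2.getRectSubPix(img.min(2),(1,1),tuple(map(float,p)))[0,0]//10) for p in uv))
E
python3 - <<'E'
from h import *
topo(cv2.imread("pics/s11.png"),.085)
E
```

```text
126 13 10 10 10 10 10 11 10 10 10 10 10 10 10 10 10 10 10 10 10 10 10 10 10 10 10 10 10 10 10 10 10 10
  118 21 10 10 10 10 10 10 10 10 10 10 10 10 10 10 10 10 10 10 10 10 10 10 10 10 10 10 10 10 10 10 10  9
  110 21 10 10 10 10 10 10 10 10 10 10 10 10 10 10 10 10 10 10 10 10 10 10 11 10 10 10 10 10 10 10 10 10
  102 21 10 10 10 10 10 10 10 10 10 10 10 10 10 10 10 10 10 10 10 10 10 10 10 10 10 10 10 10 10 10 10 10
   94 21 10 10 10 10 10 10 10 10 10 10 10 10 10 10 10 10 10 10 10 10 10 10 10 10 10 10 10 10 10 10 10 10
   86 22 10 10 10 10 10 10 10 10 10 10 10 10 10 10 10 10 10 10 10 10 10 10 10 10 10 10 10 10 10 10 10 10
   78 21 10 10 10 10 10 10 10 10 10 10 10 10 10 10 10 10 10 10 10 10 10 10 10 10 11 11 10 10 11 10 10 10
   70 20 10 10 10 10 10 10 10 10 10 10 10 10 10 10 10 10 10 10 10 10 10 10 10 10 10 10 10 10 10 10 10 10
   62 21 10 10 10 10 10 10 10 10 10 10 10 10 10 10 10 10 10 10 10 10 10 10 10 10 10 10 11 10 10 10 10 10
   54 21 10 10 10 10 10 10 10 10 10 10 10 10 10 10 10 10 10 10 10 10 10 10 10 10 10 10 10 10 10 10 10 10
   46 21 10 10 10 10 10 10 10 10 10 10 10 10 10 10 1
[... 2712 characters left out ...]
3 14 13 13 13 14 13 14 14 14 14 14 13 14 16 14 14 14 14 14 12  9  9  9
 -170 17 14 14 14 14 14 14 14 14 14 14 14 14 14 13 14 14 14 14 14 14 14 14 14 14 14 14 14 14 13 12  9  9
 -178 20 14 14 14 14 14 14 14 14 14 14 14 14 14 14 14 14 14 14 14 14 14 14 14 14 14 14 14 14 14 12  9  9
 -186 18 14 14 14 14 14 14 14 14 14 14 14 14 14 14 14 14 14 14 14 14 14 14 14 14 14 14 13 14 13 13 11  9
 -194 18 13 13 14 13 14 14 14 14 14 14 14 14 14 14 14 14 14 14 14 14 14 14 14 14 14 13 13 13 13 13 13  9
 -202 18 13 13 13 13 13 13 13 13 13 13 14 14 14 14 14 14 14 14 14 14 14 14 14 14 14 14 13 13 13 13 13 11
 -210 16 13 13 13 14 13 13 13 13 13 13 13 13 13 13 14 13 13 13 13 13 14 13 13 13 13 13 13 13 13 13 13 13
```

The plate is empty apart from the flask, at (-55,-70) as before. Two pieces show in the bin and the other two must have fallen under the plate. Now the scraper goes back to its tray.

>>> step_arm(commands=[{"travel": [-0.03, 0.042, 0], "turn": [0, 0, 5]}, {"travel": [-0.06, 0.085, 0], "turn": [0, 0, 10.1]}, {"travel": [-0.085, 0.128, 0], "turn": [0, 0, 10.1]}, {"travel": [-0.11, 0.17, 0], "turn": [0, 0, 10.1]}, {"travel": [-0.135, 0.213, 0], "turn": [0, 0, 10.1]}])

```text
time: 22.35
position: [0.4225, -0.1641, 0.2848]
tool_rot: [3.106, 0.473, 0.004]
ft_force: [0.6, -0.0, -1.5]
grip_width: 0.273
grip_force: 45.0
```

Run:
```python
from h import *
go([.4706,-.2676,.15],.294)
```

```text
yaw 0.3022 pos [ 0.4225 -0.1641  0.2848] travel [0.0147 0.1131 0.1349] turn [ 0.03 -0.16  0.47] j [ 1.25 -0.14 -0.84  1.81 -0.11  1.42 -0.84] t 22.35
```

>>> step_arm(commands=[{"travel": [0.004, 0.04, 0], "turn": [0, 0, 0.4]}, {"travel": [0.01, 0.08, 0.02], "turn": [0, 0, 0.4]}, {"travel": [0.015, 0.113, 0.05], "turn": [0, 0, 0.4]}, {"travel": [0.015, 0.113, 0.095], "turn": [0, 0, 0.4]}, {"travel": [0.015, 0.113, 0.135], "turn": [0, 0, 0.4]}])

```text
time: 22.85
position: [0.4708, -0.2665, 0.1478]
tool_rot: [-3.105, -0.458, -0.006]
ft_force: [0.3, 0.1, -2.7]
grip_width: 0.277
grip_force: 45.0
```

>>> step_arm(commands=[{"travel": [0, 0, 0], "turn": [0, 0, 0]}, {"travel": [0, 0, 0], "turn": [0, 0, 0]}])

```text
time: 23.05
position: [0.4709, -0.2661, 0.1506]
tool_rot: [-3.106, -0.458, -0.005]
ft_force: [0.2, -0.2, -1.4]
grip_width: 0.272
grip_force: 45.0
```

Run:
```python
from h import *
go([.4706,-.2676,.088],.294)
```

```text
yaw 0.2929 pos [ 0.4709 -0.2661  0.1506] travel [-0.0009  0.0014  0.0626] turn [-0.07 -0.2  -0.06] j [ 1.22  0.24 -0.85  1.81  0.19  1.18 -0.96] t 23.05
```

>>> step_arm(commands=[{"travel": [0, 0, 0.03], "turn": [0, 0, 0]}, {"travel": [0, 0, 0.052], "turn": [0, 0, 0]}, {"travel": [0, 0, 0.059], "turn": [0, 0, 0]}, {"travel": [0, 0, 0.062], "turn": [0, 0, 0]}, {"travel": [0, 0, 0.063], "turn": [0, 0, 0]}])

```text
time: 23.55
position: [0.472, -0.2679, 0.0891]
tool_rot: [3.107, 0.454, 0.009]
ft_force: [-0.1, 0.6, -2.4]
grip_width: 0.27
grip_force: 45.0
```

>>> step_arm(commands=[{"travel": [0, 0, 0], "turn": [0, 0, 0]}, {"travel": [0, 0, 0], "turn": [0, 0, 0]}])

```text
time: 23.75
position: [0.4714, -0.2678, 0.0884]
tool_rot: [3.108, 0.453, 0.007]
ft_force: [0.2, 1.2, -2.1]
grip_width: 0.269
grip_force: 45.0
```

Not yet touching, so I'll lower it gently.

>>> step_arm(commands=[{"travel": [0, 0, 0.001], "turn": [0, 0, 0]}, {"travel": [0, 0, 0.002], "turn": [0, 0, 0]}, {"travel": [0, 0, 0.002], "turn": [0, 0, 0]}])

```text
time: 24.05
position: [0.4716, -0.2678, 0.0879]
tool_rot: [3.107, 0.453, 0.006]
ft_force: [-4.3, 2.0, 13.0]
grip_width: 0.272
grip_force: 45.0
```

>>> step_arm(commands=[{"travel": [0, 0, -0.0015], "turn": [0, 0, 0]}, {"travel": [0, 0, -0.0015], "turn": [0, 0, 0]}])

```text
time: 24.25
position: [0.4713, -0.2678, 0.088]
tool_rot: [3.108, 0.453, 0.007]
ft_force: [-0.8, 1.1, 5.6]
grip_width: 0.273
grip_force: 45.0
```

>>> step_arm(commands=[{"travel": [0, 0, 0], "turn": [0, 0, 0]}, {"travel": [0, 0, 0], "turn": [0, 0, 0]}, {"travel": [0, 0, 0], "turn": [0, 0, 0]}, {"travel": [0, 0, 0], "turn": [0, 0, 0]}, {"travel": [0, 0, 0], "turn": [0, 0, 0]}], gripper=0.6)

```text
time: 24.75
position: [0.4706, -0.2673, 0.0866]
tool_rot: [-3.108, -0.453, -0.005]
ft_force: [1.1, -0.6, -0.2]
grip_width: 0.58
grip_force: 0.0
```

>>> step_arm(commands=[{"travel": [0, 0, -0.03], "turn": [0, 0, 0]}, {"travel": [0, 0, -0.07], "turn": [0, 0, 0]}, {"travel": [0, 0, -0.11], "turn": [0, 0, 0]}, {"travel": [-0.005, 0, -0.15], "turn": [0, 0, 0]}, {"travel": [-0.03, 0, -0.18], "turn": [0, 0, 0]}])

```text
time: 25.25
position: [0.4436, -0.2747, 0.2693]
tool_rot: [3.107, 0.46, 0.011]
ft_force: [-0.6, -0.7, -0.1]
grip_width: 0.598
grip_force: 0.0
```

>>> step_arm(commands=[{"travel": [0, 0, 0], "turn": [0, 0, 0]}, {"travel": [0, 0, 0], "turn": [0, 0, 0]}])

```text
time: 25.45
position: [0.4411, -0.2766, 0.267]
tool_rot: [3.108, 0.451, 0.006]
ft_force: [0.1, 0.2, 0.1]
grip_width: 0.599
grip_force: 0.0
```

Run:
```python
from h import *
s=ctrl.get_state();P=np.r_[s["position"],s["tool_rot"]]
a=ctrl.get_image("wrist");cv2.imwrite("pics/w12.png",a[:,:,::-1])
# tray frame check: bright block top (z .038)
T=np.array([.4706,-.2676]);m=(a.min(2)>150).astype(np.uint8)
for c in cv2.findContours(m,0,2)[0]:
    if cv2.contourArea(c)<100:continue
    q=(wray(P,c[:,0].astype(float),.038)[:,:2]-T)@rot(.296)
    if abs(q).max()<.1:print("block",q.min(0).round(4),q.max(0).round(4),cv2.contourArea(c))
# handle top ( dark ) expected pixel
go([.43,-.03,.27],.294)
for dx in np.arange(-.04,.041,.01):
    out=[]
    for dy in np.arange(-.06,.061,.01):
        X=np.r_[T+rot(.296)@[dx,dy],.038];R=Ro.from_rotvec(P[3:]).as_matrix();Tc=np.array(M("wrist")["T_tool_cam"]);p=Tc[:3,:3].T@(R.T@(X-P[:3])-Tc[:3,3]);m_=M("wrist")
        u,v=m_["fx"]*p[0]/p[2]+m_["cx"],m_["fy"]*p[1]/p[2]+m_["cy"];out.append("%2d"%(a[int(v),int(u)].min()//10))
    print("%4.0f"%(dx*1000)," ".join(out))
```

```text
block [-0.0069 -0.0349] [ 0.0145 -0.0133] 201.5
block [-0.0065 -0.0001] [0.0377 0.0542] 1057.0
yaw 0.2891 pos [ 0.4411 -0.2759  0.266 ] travel [ 0.0595 -0.2389 -0.0038] turn [-0.02 -0.17 -0.28] j [ 1.33  0.08 -0.85  1.7   0.06  1.38 -0.82] t 25.5
 -40  2  1  2  2  2  1  2  2  2  3  2  3  2
 -30 10 13 13  9  7  7 13  8 10 13 13 13  9
 -20 11 13 13 13 13  3  3  4 14 14 14 14 12
 -10 12 13 13  7  7  4  5  5 14 14 14 14  9
   0 10 13 13 23 13  4  5  5 24 24 14 14 11
  10 11 13 10 24 23  2  2  6 24 24 15 15  9
  20 12 14 14 14 14 14 14 14 14 14 15 15 11
  30 11 14 14 14 14 14 15 15 15 15 15 15  9
  40 11 12 11 12 12 11 11 12 11 12 12 12  9
```

The scraper stands upright and centred in the tray. Next I'll shut the gate.

>>> step_arm(commands=[{"travel": [0.008, -0.047, 0], "turn": [0, 0, -0.3]}, {"travel": [0.02, -0.094, 0], "turn": [0, 0, -0.3]}, {"travel": [0.033, -0.142, 0], "turn": [0, 0, -0.3]}, {"travel": [0.046, -0.19, 0], "turn": [0, 0, -0.3]}, {"travel": [0.059, -0.237, 0], "turn": [0, 0, -0.3]}])

```text
time: 26.0
position: [0.4293, -0.0294, 0.2653]
tool_rot: [-3.105, -0.462, -0.002]
ft_force: [0.9, -0.3, -0.2]
grip_width: 0.604
grip_force: 0.0
```

Run:
```python
from h import *
go([*w(-.15,-.035),.2],.294)
```

```text
yaw 0.2954 pos [ 0.4293 -0.0294  0.2653] travel [ 0.0554 -0.2159  0.0657] turn [-0.1  -0.1   0.08] j [ 1.19 -0.26 -0.99  1.88 -0.22  1.41 -1.02] t 26.0
```

>>> step_arm(commands=[{"travel": [0.011, -0.045, 0], "turn": [0, 0, 0]}, {"travel": [0.022, -0.09, 0.01], "turn": [0, 0, 0]}, {"travel": [0.033, -0.135, 0.025], "turn": [0, 0, 0]}, {"travel": [0.045, -0.18, 0.045], "turn": [0, 0, 0]}, {"travel": [0.055, -0.216, 0.066], "turn": [0, 0, 0]}])

```text
time: 26.5
position: [0.4188, 0.1936, 0.1996]
tool_rot: [3.105, 0.465, 0.007]
ft_force: [1.3, -1.3, -1.3]
grip_width: 0.596
grip_force: 0.0
```

>>> step_arm(commands=[{"travel": [0, 0, 0], "turn": [0, 0, 0]}, {"travel": [0, 0, 0], "turn": [0, 0, 0]}])

```text
time: 26.7
position: [0.4191, 0.1911, 0.2]
tool_rot: [-3.104, -0.465, -0.001]
ft_force: [0.3, -0.7, -0.1]
grip_width: 0.602
grip_force: 0.0
```

Run:
```python
from h import *
go([*w(-.15,-.035),.108],.294)
```

```text
yaw 0.2974 pos [0.4191 0.1911 0.2   ] travel [ 0.001  -0.0018  0.092 ] turn [-0.16 -0.05  0.2 ] j [ 0.99 -0.13 -1.37  1.92 -0.14  1.25 -1.6 ] t 26.7
```

>>> step_arm(commands=[{"travel": [0.001, -0.002, 0.04], "turn": [0, 0, 0.2]}, {"travel": [0.001, -0.002, 0.075], "turn": [0, 0, 0.2]}, {"travel": [0.001, -0.002, 0.09], "turn": [0, 0, 0.2]}, {"travel": [0.001, -0.002, 0.091], "turn": [0, 0, 0.2]}])

```text
time: 27.1
position: [0.4192, 0.1915, 0.1077]
tool_rot: [-3.107, -0.455, 0.003]
ft_force: [-0.5, -0.2, 0.1]
grip_width: 0.604
grip_force: 0.0
```

>>> step_arm(commands=[{"travel": [0, 0, 0], "turn": [0, 0, 0]}, {"travel": [0, 0, 0], "turn": [0, 0, 0]}, {"travel": [0, 0, 0], "turn": [0, 0, 0]}, {"travel": [0, 0, 0], "turn": [0, 0, 0]}, {"travel": [0, 0, 0], "turn": [0, 0, 0]}], gripper=0, force=20)

```text
time: 27.6
position: [0.4215, 0.1928, 0.1105]
tool_rot: [3.108, 0.455, 0.007]
ft_force: [0.2, 3.8, 0.8]
grip_width: 0.234
grip_force: 1.9
```

Run:
```python
from h import *
go([*w(-.15,-.13),.108],.294);print(ctrl.get_state()["grip_width"],ctrl.get_state()["ft_force"])
```

```text
yaw 0.2906 pos [0.4215 0.1928 0.1105] travel [-0.0013  0.0939  0.0026] turn [ 0.04 -0.26 -0.2 ] j [ 0.77  0.2  -1.33  2.02  0.22  1.08 -1.94] t 27.6
0.23366318930114371 [0.15722917 3.78939611 0.75356509]
```

>>> step_arm(commands=[{"travel": [0, 0, 0], "turn": [0, 0, 0]}, {"travel": [0, 0.02, 0], "turn": [0, 0, 0]}, {"travel": [0, 0.045, 0], "turn": [0, 0, 0]}, {"travel": [0, 0.07, 0], "turn": [0, 0, 0]}, {"travel": [-0.001, 0.088, 0], "turn": [0, 0, 0]}])

```text
time: 28.1
position: [0.4474, 0.1083, 0.1106]
tool_rot: [-3.106, -0.454, -0.013]
ft_force: [6.4, 4.2, -6.0]
grip_width: 0.221
grip_force: 20.0
```

>>> step_arm(commands=[{"travel": [0, 0.005, 0], "turn": [0, 0, 0]}, {"travel": [0, 0.01, 0], "turn": [0, 0, 0]}, {"travel": [0, 0.011, 0], "turn": [0, 0, 0]}, {"travel": [0, 0.011, 0], "turn": [0, 0, 0]}])

```text
time: 28.5
position: [0.4489, 0.1034, 0.1105]
tool_rot: [-3.099, -0.458, -0.012]
ft_force: [1.6, 13.4, -4.0]
grip_width: 0.221
grip_force: 20.0
```

Run:
```python
from h import *
s=ctrl.get_state();print(s["grip_width"],s["ft_force"],(s["position"][:2]-ST[:2])@rot(ST[2]))
```

```text
0.22063115653761026 [ 1.61165044 13.4081586  -3.95658895] [-0.14797583 -0.12953595]
```

>>> step_arm(commands=[{"travel": [0, -0.006, 0], "turn": [0, 0, 0]}, {"travel": [0, -0.006, 0], "turn": [0, 0, 0]}, {"travel": [0, -0.006, 0], "turn": [0, 0, 0]}, {"travel": [0, -0.006, 0], "turn": [0, 0, 0]}, {"travel": [0, -0.006, 0], "turn": [0, 0, 0]}], gripper=0.6)

```text
time: 29.0
position: [0.4467, 0.103, 0.1099]
tool_rot: [-3.108, -0.455, -0.005]
ft_force: [0.7, 1.2, 0.4]
grip_width: 0.561
grip_force: 0.0
```

>>> step_arm(commands=[{"travel": [0, 0, -0.045], "turn": [0, 0, 0]}, {"travel": [0, 0, -0.09], "turn": [0, 0, 0]}, {"travel": [0, 0, -0.135], "turn": [0, 0, 0]}, {"travel": [0, 0, -0.17], "turn": [0, 0, 0]}, {"travel": [0, 0, -0.18], "turn": [0, 0, 0]}])

```text
time: 29.5
position: [0.448, 0.1032, 0.2937]
tool_rot: [3.106, 0.454, 0.015]
ft_force: [0.4, -0.3, -0.6]
grip_width: 0.6
grip_force: 0.0
```

>>> step_arm(commands=[{"travel": [0, 0, 0], "turn": [0, 0, 0]}, {"travel": [0, 0, 0], "turn": [0, 0, 0]}, {"travel": [0, 0, 0], "turn": [0, 0, 0]}])

```text
time: 29.8
position: [0.4451, 0.1033, 0.2883]
tool_rot: [-3.107, -0.456, -0.001]
ft_force: [-0.0, 0.1, -0.3]
grip_width: 0.598
grip_force: 0.0
```

Run:
```python
from h import *
s=ctrl.get_state();print(s["time"],s["ft_force"],abs(s["qd"]).max(),s["grip_width"])
P=np.r_[s["position"],s["tool_rot"]]
a=ctrl.get_image("scene");topo(a,.085,step=.016)
c2=lambda p:np.array(p,float)/4.5+[270,130]
b=cv2.imread("pics/scene0.png")
# change around droppers against the first picture
for n,(u,v) in dict(a=(330,198),b=(348,165)).items():
    d=np.abs(a[v-12:v+12,u-10:u+10,::-1].astype(int)-b[v-12:v+12,u-10:u+10]).mean();print("dropper",n,d.round(1))
```

```text
29.8 [-0.0087379   0.09975073 -0.33111808] 0.0023075756669875807 0.5978195044333712
  126 13 10 10 10 10 10 10 10 10 10 10 10 10 10 10 10 10
  110 21 10 10 11 10 10 10 10 10 10 10 10 10 10 10 10 10
   94 21 10 10 10 10 10 10 10 10 10 10 10 10 10 10 10 10
   78 21 10 10 10 10 10 10 10 10 10 10 10 10 10 10 10 10
   62 21 10 10 10 10 10 10 10 10 10 10 10 10 10 10 10 10
   46 21 10 10 10 10 10 10 10 10 10 10 10 10 10 10 10 10
   30 19 10 10 10 10 10 10 10 10 10 10 10 10 10 10 10 10
   14 19 10 10 10 10 10 10 10 10 10 10 10 10 10 10 10 10
   -2 21 10 10 10 10 10 10 10 10 10 10 10 10 10 10 10 10
  -18 22 10 10 10 10 10 10 10 10 10 11 10 10 10 10 10 10
  -34 21 10 10 10 10 10 10 10 10 10 10 11 10 10 10 10 10
  -50 21 10 10 10  9 16 10 11 11 11 10 10 10 10 10 10 10
  -66 21 10 10 10 19 19 18 10 11 11 10 11 10 10 10 10 10
  -82 20 10 10  9 18 19 18 10 10 11 10 11 10 10 10 10 10
  -98 20 10 10 10  9 14 14 10 10 10 10 10 10 10 10 10 10
 -114 20 10 10 11 10 13 15 11 10 10 10 10 10 10 10 10 10
 -130 20 24 24 24 24 24 22 23 24 24 24 24 24 24 24 24 20
 -146 21 24 24 24 24 24 24 24 24 24 24 24 24 24 24 24 18
 -162 20 24 24 24 24 24 24 24 24 24 24 24 24 24 24 24 16
 -178 20 24 24 24 24 24 24 24 24 24 24 24 24 24 24 24 20
 -194 18 24 24 24 24 24 24 24 24 24 24 24 24 24 24 24 21
 -210 16 13 13 13 13 13 13 13 13 13 13 13 13 13 13 13 13
dropper a 57.2
dropper b 11.3
```

```bash
python3 -c "
from bench import ctrl
print(ctrl.close_job())"
```

```text
the job is handed in; nothing more can be done
None
```

I handed the job in at about 30 s of the 72 s allowed. The plate is clear of pieces with the gate shut against its stop, the scraper is upright in its tray and the flask is in place, but only two of the four pieces were seen in the bin, the final picture didn't confirm dropper_a, and no verdict came back.

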